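# Clear the recipe stand and set the tablet on it

### The arm

A 7-joint arm with a two-finger parallel gripper is mounted at the origin on the work surface. World frame = base frame: x ahead of the robot, y to its left, z up, the work surface at z = 0. Lengths are in m, angles in rad, forces in N, time in s.
With the tool pointing down it reaches from about 0.4 to 0.85 m from the base axis. Payload 10.4 kg.
Tool frame: the origin (TCP) lies midway between the tips of the shut fingers; the grasp point (between the pads) lies r.grip_point_offset behind it (r.grip_point_offset is the distance from the TCP to the grasp point, in m); z points along the fingers, y is the line along which they close (so a half turn about z gives the same grasp; the last joint's range is limited). The gripper opens to 87 mm and grips with 3 to 60 N. Pads are 19 mm wide; open, the fingers measure 117 mm over their backs; the gripper's body (75 mm by 190 mm) begins 51 mm behind the grasp point.
Start: joints at [-0.023, 0.332, -0.065, 1.46, 0.022, 1.35, -0.088], TCP at [0.625, 0, 0.223] pointing down, gripper open.
Joint ranges: [-2.6, 2.6], [-0.5, 2.12], [-1.47, 1.34], [0.16, 2.42], [-1.27, 4.41], [0.06, 2.06], [-2.6, 2.6]. Speed limits (rad/s): [2.22, 2.22, 2.79, 2.79, 3.14, 3.14, 3.14].

### API

Orientations are given as a unit quaternion [x, y, z, w].
In Python, from bench import r gives the robot as it stands.
- The arm moves only by the tool play_rows, never from a script. Its arguments are lists of equal length, an entry for each row: "claw": the closure, from 0 (fully open) to 1 (shut); "delta_pos": the shift along the tool's x, y, z scaled (see below), a list of three; "delta_rot": the turn, a rotation vector about the tool's x, y, z scaled (see below), a list of three. A call has 1 to 8 rows; each row shifts and turns the commanded pose from where the row before left it, along the tool's axes as they then stand; what a row does not reach is not made up. The controller multiplies each number of a shift by 200 mm and each number of a turn by pi rad. A row lasts 1/10 s, in which the tool goes at most 50 mm and 8.59 degrees, less where a joint would pass 70% of its speed; a pose out of reach is approached as far as the arm can. A call with a number of a shift or a turn outside -1 to 1 is refused whole. A call with a gripper value outside its range is refused whole. The fingers move at their own pace and stop on an object; "squeeze" is the grip in N (left out, the last holds). Time passes only in rows, so rows that do not move let the fingers close. It gives the time, the measured TCP pose, the force, the opening and the grip force at its end, in the units of the state.
- r.read_state(): the state, without advancing time (a new reading comes with each control period).
- r.camera(name): name is "scene" or "side" or "wrist"; returns a dict with "pixels" (384x512x3 uint8, red, green, blue), "camera_matrix" (3x3 intrinsics, pixels), "cam_to_world" (4x4, takes a point from camera to world coordinates); the wrist camera has in their place "hand_eye" (4x4, takes a point from camera to tool coordinates, whose origin is the TCP and whose axes are the flange's). Camera axes: x right, y up, looking along -z (the intrinsics and any distortion apply to the point x, -y, -z); pixel columns grow to the right and rows downward; lengths in m; the calibration is good to about 2 mm. The wrist camera is an equidistant fisheye: a pixel r from the principal point sees the ray r / f radians off the axis. A picture is of the moment at which its call begins: read the wrist's pose just before it. There is no depth.
- r.close_job(): hands the job in; it is judged then, once.
The state is a dict: "time": time; "joint_positions": joint angles; "joint_vel": joint speeds; "joint_torque": joint torques, N m; "ee_pos": TCP position; "eef_rot": TCP orientation; "ft_force": force on the tool from outside, world axes, zero at the start; "torque": the same for the moment, N m; "width": finger opening in m; "grip_force": force on a finger pad.
Only numpy, scipy, OpenCV 4.12 (cv2) and the standard library are available. Lean on these libraries where they do the work, as an engineer would, in place of code of your own. Each camera call takes 0.05 s, during which the arm holds its last target. There are 200 camera calls.

### The job

The recipe is wanted beside the griddle: first take the small bowl and the screw-top container off the shelf of the recipe stand and stand them upright on the wooden tray. Then slide the tablet up out of its slot in the leaning rack and set it gently on the recipe stand, its long lower edge on the shelf, leaning flat against the back, screen outwards and roughly centred. Set everything down rather than dropping it, and leave all the other things where they are.

Things in the scene. Friction and masses are not known exactly. Their poses are not given: they have to be found in the camera images.
- rack: Slatted light-wood rack, fixed, 225 (x) by 150 (y) mm. Origin on the ledge under its middle, z up. Three slots along its y at x = -60, 0, +60 mm, floor 30 mm above the ledge, 14 mm wide between 6 mm slats, all leaning 25 deg from vertical, tops to its -x (the robot). The slat under a panel reaches 75 mm up it, the one above 40 mm. Panels are loose and slide out along the lean.
- tablet: Tablet: plate 200 wide (y), 125 high (z), 10 mm thick (x), dark screen on +x face, grey back; 0.3 to 0.6 kg. Landscape in any one of the rack's slots; 50 mm shows above the slats; next panel 44 mm off, face to face. Origin: middle of lower edge, mid thickness; z runs up in its plane (leans 25 deg, top to the robot), x out of the screen, away from the robot and up.
- tablet_screen (a point): Centre of the tablet's screen, on its surface: 5 mm in x and 62.5 mm up z from the tablet's origin.
- stand: Wooden recipe stand, fixed. Origin on the ledge under it, z up, x to its front, away from the robot. Flat shelf 230 mm wide (y), top 12 mm above the ledge, 75 mm deep from the foot of the back (x = -20 mm) to a lip (x = 55 to 63 mm) 12 mm higher than the shelf. Props behind reach x = -125 mm, 90 mm high.
- stand_back: Sloping back board of the recipe stand, 205 wide, 95 along the slope, 10 mm thick, leaning 25 deg from vertical, top towards the robot. Origin: middle of the lower edge of its front face, at shelf height (12 mm above the ledge); x = normal of the front face (forward and up), y along the shelf, z up the slope. The tablet, set on the shelf, stands 30 mm above its top.
- container: Transparent plastic container with a grey screw-top lid, closed: body 58 mm across, lid 62 mm across from 80 mm to the top at 100 mm; 0.12 to 0.26 kg. Origin: centre of its underside, z up. It stands on the stand's shelf, on one or the other half.
- bowl: Small white ceramic bowl, 52 mm across at the foot, 62 mm at 12 mm up, 64 mm at the rim, 45 mm high, wall 4 mm; about 0.16 kg. Origin: centre of its underside, z up. It stands on the other half of the stand's shelf; centres of bowl and container are 108 to 140 mm apart.
- tray: Rectangular dark wooden tray, fixed, 220 (x) by 180 (y) mm outside, rim 20 mm high and 6 mm thick, floor about 6 mm thick; open above. Origin on the ledge under its middle, z up. A glass tumbler already stands on it.
- tray_in (a point): Centre of the tray's floor, on its upper face; axes as the tray's.
- tumbler: Bystander: squat glass tumbler on the tray, 68 mm across, 60 mm high. Origin: centre of its underside.
- board_wide: Bystander: brown wooden board 180 mm wide, 105 mm high, 10 mm thick, in another slot of the rack. Origin and axes as the tablet's.
- board_small: Bystander: white plastic board 130 mm wide, 115 mm high, 10 mm thick, in another slot of the rack. Origin and axes as the tablet's.
- spoon: Bystander: wooden spoon 200 mm long lying on the ledge between the tray, rack or stand and the griddle, on the right. Origin on its underside.
- opener: Bystander: flat steel bottle opener about 130 mm long and 36 mm wide, 8 mm high, lying on the ledge near the robot. Origin on its underside.
- mug: Bystander: white ceramic mug, 80 mm across, 90 mm high, on the far part of the ledge. Origin: centre of its underside.
- mill: Bystander: wooden pepper mill, 56 mm across, 178 mm high, on the left. Origin: centre of its underside.
- oil: Bystander: amber glass oil bottle, 64 mm across, 200 mm high, on the right. Origin: centre of its underside.
Things that resemble listed ones, but are neither listed nor needed, are in the scene too. What is shaped like the container but green, pink or red is not meant.

How it is judged:
On the way, in this order (a step that is already met when the one before it is completed fails the run):
1. the bowl and the container both stand upright on the tray, let go, and the tablet is still in its slot (x of container in the frame of tray_in between -0.09 and 0.09 m and y of container in the frame of tray_in between -0.07 and 0.07 m and z of each of container, bowl in the frame of tray_in below 0.006 m and angle between each of container, bowl's own z axis and vertical below 0.12 rad and x of bowl in the frame of tray_in between -0.09 and 0.09 m and y of bowl in the frame of tray_in between -0.07 and 0.07 m and contact force between each of container, bowl and the fingers below 0.1 N and distance of tablet from where it was at the start of the episode below 0.03 m), for 0.2 s.
2. the tablet has been slid up out of its slot, at least 60 mm (distance of tablet from where it was at the start of the episode above 0.06 m).
At the end, for the whole second after the job is handed in: Bowl and container stand upright (0.12 rad) on the tray floor inside its rim; the tablet's long lower edge rests on the stand's shelf (within 8 mm), it leans on the back, parallel within 0.14 rad, level within 0.10 rad, screen outwards, within 30 mm of the middle; all at rest and let go (x of container in the frame of tray_in between -0.09 and 0.09 m and y of container in the frame of tray_in between -0.07 and 0.07 m and z of each of container, bowl in the frame of tray_in below 0.006 m and angle between each of container, bowl's own z axis and vertical below 0.12 rad and x of bowl in the frame of tray_in between -0.09 and 0.09 m and y of bowl in the frame of tray_in between -0.07 and 0.07 m and angle between the x axis of tablet and the x axis of stand_back, either way round below 0.14 rad and angle between the y axis of tablet and the y axis of stand_back, either way round below 0.1 rad and x of tablet_screen in the frame of stand_back between 0.005 and 0.022 m and y of tablet in the frame of stand_back between -0.03 and 0.03 m and z of tablet in the frame of stand_back between -0.012 and 0.008 m and linear speed of each of tablet, container, bowl below 0.02 m/s); the robot touches nothing.
It fails at once if one of the bystanders (tumbler, boards, spoon, opener, mug, mill, oil bottle) is moved by more than 30 mm (distance of any of tumbler, board_wide, board_small, spoon, opener, mug, mill, oil from where it was at the start of the episode above 0.03 m).
It fails at once if the bowl or the container is tipped over (more than 0.7 rad) (angle between any of bowl, container's own z axis and vertical above 0.7 rad).
It fails at once if the tablet is dropped on the stand, or the bowl or container on the tray: it strikes while moving faster than 0.35 m/s ((contact force between tablet and stand above 0.5 N and linear speed of tablet above 0.35 m/s) or (contact force between bowl and tray above 0.5 N and linear speed of bowl above 0.35 m/s) or (contact force between container and tray above 0.5 N and linear speed of container above 0.35 m/s)).
It also fails if it takes over 72 s, if anything falls off the work surface, if the arm or the gripper's body presses on something with over 40 N, if the wrist force passes 120 N, or if a joint passes its speed limit or range.

## Working session

There is one attempt and no reset: what is moved stays moved. The work goes in short steps, Python scripts to look and compute and a tool call to move; the robot and the scene stay as the last step left them, time stands still between calls to the robot, and variables do not carry over. Pictures are saved under pics/ and viewed, at most 10 in all, crops included, and the job is handed in when it is done.

Besides the shell and the picture viewer there is one more tool, called after "Emit:" as a command line: name --argument value ..., lists and objects as JSON in quotes. play_rows: Moves the arm, as the interface text tells. Shifts and turns lie within -1 to 1; 1 stands for 200 mm of shift or pi rad of turn. Its arguments: {"type":"object","properties":{"claw":{"type":"array"},"delta_pos":{"type":"array"},"delta_rot":{"type":"array"},"squeeze":{"type":"number"}},"required":["claw","delta_pos","delta_rot"]}

```bash
ls; mkdir -p pics; python3 - <<'E'
from bench import r
import cv2,numpy as np
s=r.read_state(); print({k:np.round(v,3).tolist() for k,v in s.items()}, r.grip_point_offset)
for n in ["scene","side","wrist"]:
    c=r.camera(n); cv2.imwrite(f"pics/{n}0.png",c["pixels"][:,:,::-1])
    np.savez(f"pics/{n}0.npz",**{k:v for k,v in c.items() if not isinstance(v,str)})
    print(n,{k:np.round(v,4).tolist() for k,v in c.items() if k!="pixels"})
a=cv2.imread("pics/scene0.png");b=cv2.imread("pics/side0.png")
E
```

```text
pics
{'time': 0.0, 'joint_positions': [-0.023, 0.333, -0.065, 1.461, 0.022, 1.35, -0.088], 'joint_vel': [0.001, -0.001, 0.0, -0.001, 0.001, 0.0, -0.0], 'joint_torque': [-0.0, -62.325, 0.024, -38.989, -0.061, 0.04, 0.0], 'ee_pos': [0.625, -0.0, 0.222], 'eef_rot': [0.707, 0.707, -0.001, -0.0], 'ft_force': [-0.072, 0.163, 0.786], 'torque': [0.01, 0.009, 0.001], 'grip_force': 0.0, 'width': 0.087} 0.0187
scene {'camera_matrix': [[415.7588, 0.0, 252.8077], [0.0, 415.7588, 191.088], [0.0, 0.0, 1.0]], 'cam_to_world': [[0.785, -0.4744, 0.3984, 1.1173], [0.6195, 0.6023, -0.5034, -0.6669], [-0.0012, 0.642, 0.7667, 1.1179], [0.0, 0.0, 0.0, 1.0]]}
side {'camera_matrix': [[408.4544, 0.0, 255.7043], [0.0, 408.4544, 187.8242], [0.0, 0.0, 1.0]], 'cam_to_world': [[-0.9354, 0.1723, -0.3088, 0.1746], [-0.3535, -0.4758, 0.8054, 1.0242], [-0.0082, 0.8625, 0.5059, 0.75], [0.0, 0.0, 0.0, 1.0]]}
wrist {'camera_matrix': [[297.3186, 0.0, 252.8389], [0.0, 297.3186, 196.3926], [0.0, 0.0, 1.0]], 'hand_eye': [[0.0007, 0.9576, 0.288, 0.0795], [1.0, -0.0004, -0.0012, -0.0008], [-0.001, 0.288, -0.9576, -0.1625], [0.0, 0.0, 0.0, 1.0]]}
```

View pics/scene0.png

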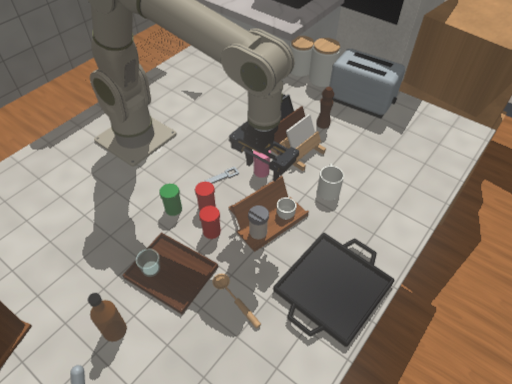

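View pics/side0.png

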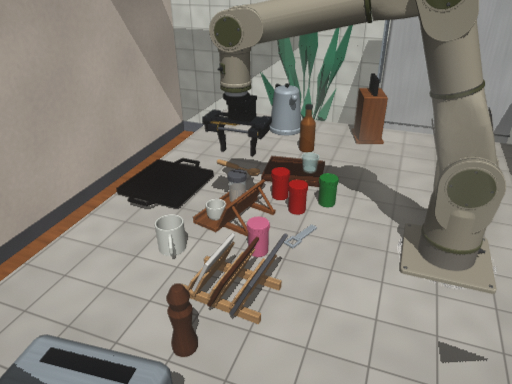

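View pics/wrist0.png

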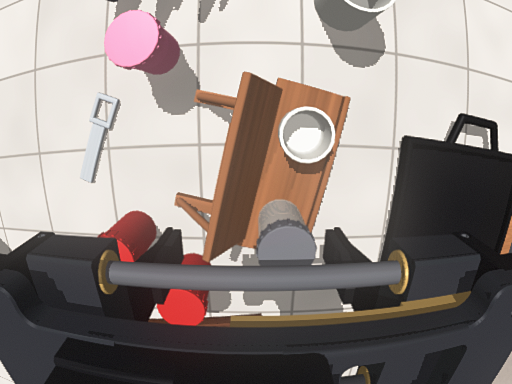

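Scene (side; wrist) pixels. Container-like things are the grey-lidded container at (259,222; side 237,183; wrist 287,240), green (172,200), red (205,197) and (210,222), and pink (262,164). I choose the grey-lidded one. 

Bowl-like things are the bowl at (286,208; wrist 306,134), the mug (330,185) and the tumbler (149,262). In the rack, seen from the side, there is a white panel (212,262), a brown one (235,270) and a dark grey one nearest the robot (263,272), which should be the tablet.

```bash
cat > h.py <<'E'
import numpy as np, cv2
from scipy.spatial.transform import Rotation as R
def load(n,tag):
    d=dict(np.load(f"pics/{n}{tag}.npz")); return d
def snap(n,tag):
    from bench import r
    s=r.read_state(); c=r.camera(n)
    d={k:np.array(v) for k,v in c.items() if not isinstance(v,str)}
    d["ee"]=np.array(s["ee_pos"]); d["q"]=np.array(s["eef_rot"])
    np.savez(f"pics/{n}{tag}.npz",**d); cv2.imwrite(f"pics/{n}{tag}.png",d["pixels"][:,:,::-1]); return d
def ray(d,u,v):
    K=d["camera_matrix"]; x=(u-K[0,2])/K[0,0]; y=(v-K[1,2])/K[1,1]
    if "hand_eye" in d:
        t=np.hypot(x,y); k=np.sin(t)/t if t>1e-9 else 1.
        c=np.array([x*k,-y*k,-np.cos(t)])
        T=np.eye(4); T[:3,:3]=R.from_quat(d["q"]).as_matrix(); T[:3,3]=d["ee"]; T=T@d["hand_eye"]
    else:
        c=np.array([x,-y,-1.]); T=d["cam_to_world"]
    w=T[:3,:3]@c; return T[:3,3],w/np.linalg.norm(w)
def onz(d,p,z):
    o,w=ray(d,*p); return o+w*(z-o[2])/w[2]
def tri(*dp):
    A=np.zeros((3,3));b=np.zeros(3);L=[ray(d,*p) for d,p in dp]
    for o,w in L:
        P=np.eye(3)-np.outer(w,w);A+=P;b+=P@o
    X=np.linalg.solve(A,b); return X,[round(1e3*np.linalg.norm(np.cross(X-o,w)),1) for o,w in L]
def proj(d,X):
    K=d["camera_matrix"]
    if "hand_eye" in d:
        T=np.eye(4); T[:3,:3]=R.from_quat(d["q"]).as_matrix(); T[:3,3]=d["ee"]; T=T@d["hand_eye"]
    else: T=d["cam_to_world"]
    c=T[:3,:3].T@(np.asarray(X)-T[:3,3]); c=np.array([c[0],-c[1],-c[2]])
    if "hand_eye" in d:
        t=np.arctan2(np.hypot(c[0],c[1]),c[2]); k=t/np.hypot(c[0],c[1])
        return np.array([K[0,2]+K[0,0]*c[0]*k,K[1,2]+K[1,1]*c[1]*k])
    return np.array([K[0,2]+K[0,0]*c[0]/c[2],K[1,2]+K[1,1]*c[1]/c[2]])
def goto(X,q=None):
    "print tool-frame delta (in 200mm units) from the measured pose to TCP target X, and rotvec/pi to q"
    from bench import r
    s=r.read_state(); Rm=R.from_quat(s["eef_rot"])
    dp=Rm.inv().apply(np.asarray(X)-s["ee_pos"])/0.2
    dr=(Rm.inv()*R.from_quat(q)).as_rotvec()/np.pi if q is not None else None
    print("ee",np.round(s["ee_pos"],4),"q",np.round(s["eef_rot"],3),"dp",np.round(dp,3),"dr",None if dr is None else np.round(dr,4),"t",round(s["time"],2))
E
python3 - <<'E'
from h import *
from bench import r
s=r.read_state()
W=load("wrist",0);W["ee"]=np.array(s["ee_pos"]);W["q"]=np.array(s["eef_rot"]);np.savez("pics/wrist0.npz",**W)
S=load("scene",0);D=load("side",0)
pr=lambda n,x:print(n,np.round(x,3))
pr("bowl rim w/s",tri((W,(306,134)),(S,(286,205)))); 
pr("bowl 3",tri((W,(306,134)),(S,(286,205)),(D,(215,206))))
pr("bowl W z.057",onz(W,(306,134),.057))
pr("lid",tri((W,(287,245)),(S,(259,213)),(D,(237,176))))
for n,p in dict(backTopL=(247,74),backTopR=(207,258)).items(): pr(n,onz(W,p,.098))
for n,p in dict(lipL=(349,97),lipR=(316,232),backfootL=(280,79)).items(): pr(n,onz(W,p,.02))
for n,p in dict(l=(126,277),t=(169,237),rr=(216,266),b=(183,307)).items(): pr("tray "+n,onz(S,p,.02))
pr("tumbler",onz(S,(148,256),.066))
pr("oil",onz(S,(110,325),.1)); pr("red",onz(S,(210,212),.1)); pr("red2",onz(S,(205,187),.1)); pr("green",onz(S,(172,190),.1)); pr("pink",onz(S,(262,155),.1)); pr("mug",onz(S,(331,173),.09))
pr("spoon",[onz(S,p,.01) for p in ((221,281),(257,325))])
for n,p in dict(tabA=(235,310),tabB=(288,237),brA=(213,301),brB=(258,240),whA=(194,291),whB=(235,237)).items(): pr(n,onz(D,p,.13))
pr("rackfeet",[onz(D,p,.015) for p in ((192,290),(259,314),(280,284))])
E
```

```text
Traceback (most recent call last):
ValueError: setting an array element with a sequence. The requested array has an inhomogeneous shape after 1 dimensions. The detected shape was (2,) + inhomogeneous part.
```

```bash
sed -i 's/    X=np.linalg.solve(A,b); return .*/    X=np.linalg.solve(A,b); return np.r_[X,max(np.linalg.norm(np.cross(X-o,w)) for o,w in L)]/' h.py
python3 - <<'E'
from h import *
W=load("wrist",0)
S=load("scene",0);D=load("side",0)
pr=lambda n,x:print(n,np.round(x,3).tolist())
pr("bowl rim w/s",tri((W,(306,134)),(S,(286,205)))); 
pr("bowl 3",tri((W,(306,134)),(S,(286,205)),(D,(215,206))))
pr("bowl W z.057",onz(W,(306,134),.057))
pr("lid",tri((W,(287,245)),(S,(259,213)),(D,(237,176))))
for n,p in dict(backTopL=(247,74),backTopR=(207,258)).items(): pr(n,onz(W,p,.098))
for n,p in dict(lipL=(349,97),lipR=(316,232),backfootL=(280,79)).items(): pr(n,onz(W,p,.02))
for n,p in dict(l=(126,277),t=(169,237),rr=(216,266),b=(183,307)).items(): pr("tray "+n,onz(S,p,.02))
pr("tumbler",onz(S,(148,256),.066))
pr("oil",onz(S,(110,325),.1)); pr("red",onz(S,(210,212),.1)); pr("red2",onz(S,(205,187),.1)); pr("green",onz(S,(172,190),.1)); pr("pink",onz(S,(262,155),.1)); pr("mug",onz(S,(331,173),.09))
pr("spoon",[onz(S,p,.01) for p in ((221,281),(257,325))])
for n,p in dict(tabA=(235,310),tabB=(288,237),brA=(213,301),brB=(258,240),whA=(194,291),whB=(235,237)).items(): pr(n,onz(D,p,.13))
pr("rackfeet",[onz(D,p,.015) for p in ((192,290),(259,314),(280,284))])
E
```

```text
bowl rim w/s [0.684, 0.053, 0.052, 0.0]
bowl 3 [0.684, 0.055, 0.048, 0.002]
bowl W z.057 [0.683, 0.053, 0.057]
lid [0.658, -0.058, 0.103, 0.003]
backTopL [0.619, 0.114, 0.098]
backTopR [0.574, -0.077, 0.098]
lipL [0.744, 0.099, 0.02]
lipR [0.71, -0.08, 0.02]
backfootL [0.657, 0.118, 0.02]
tray l [0.458, -0.435, 0.02]
tray t [0.456, -0.258, 0.02]
tray rr [0.641, -0.244, 0.02]
tray b [0.655, -0.398, 0.02]
tumbler [0.483, -0.36, 0.066]
oil [0.578, -0.566, 0.1]
red [0.537, -0.145, 0.1]
red2 [0.457, -0.08, 0.1]
green [0.382, -0.155, 0.1]
pink [0.513, 0.148, 0.1]
mug [0.74, 0.232, 0.09]
spoon [[0.682, -0.268, 0.01], [0.847, -0.308, 0.01]]
tabA [0.422, 0.5, 0.13]
tabB [0.392, 0.236, 0.13]
brA [0.474, 0.494, 0.13]
brB [0.458, 0.273, 0.13]
whA [0.523, 0.482, 0.13]
whB [0.516, 0.281, 0.13]
rackfeet [[0.595, 0.38, 0.015], [0.411, 0.395, 0.015], [0.395, 0.284, 0.015]]
```

Emit:
play_rows --claw '[0, 0, 0, 0, 0, 0]' --delta_pos '[[-0.21, 0.02, -0.1], [-0.21, 0.02, -0.1], [-0.21, 0.02, -0.1], [-0.21, 0.02, -0.1], [0, 0, 0], [0, 0, 0]]' --delta_rot '[[0, 0, 0], [0, 0, 0], [0, 0, 0], [0, 0, 0], [0, 0, 0], [0, 0, 0]]'

```text
time: 0.75
ee_pos: [0.6409, -0.169, 0.3023]
eef_rot: [0.708, 0.706, 0.0, -0.0]
ft_force: [0.8, 0.4, -1.2]
width: 0.0868
grip_force: 0.0
```

```bash
python3 -c "
from h import *
d=snap('wrist',1);print(d['ee'],d['q']);snap('scene',1);snap('side',1)"
```

```text
[ 0.64092794 -0.16901417  0.30234579] [ 7.07854877e-01  7.06357893e-01  2.53243657e-05 -1.01172889e-05]
```

View pics/wrist1.png

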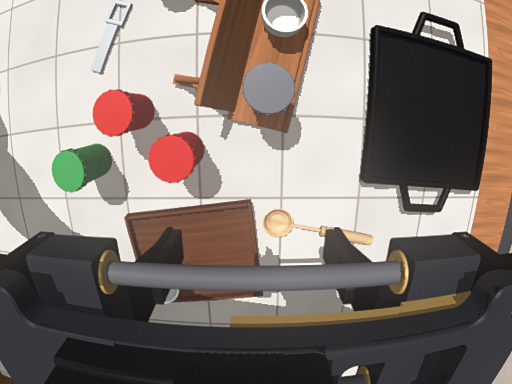

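The picture shows the lid disc at (269,87), bowl rim at (285,14), tray corners at (128,218), (250,203) and (262,293), and the spoon at (277,222) to (370,240). Next I'll segment and triangulate them.

```bash
cat >> h.py <<'E'
def blob(d,p,tol):
    im=cv2.GaussianBlur(np.ascontiguousarray(d["pixels"][:,:,::-1]),(3,3),0); m=np.zeros((im.shape[0]+2,im.shape[1]+2),np.uint8)
    cv2.floodFill(im,m,p,0,(tol,)*3,(tol,)*3,4|cv2.FLOODFILL_FIXED_RANGE|cv2.FLOODFILL_MASK_ONLY|(255<<8))
    c=max(cv2.findContours(m[1:-1,1:-1],0,2)[0],key=cv2.contourArea); h=cv2.convexHull(c)
    return (cv2.fitEllipse(h) if len(h)>4 else None), cv2.contourArea(h),c
E
python3 - <<'E'
from h import *
W0,W1,S,D=load("wrist",0),load("wrist",1),load("scene",1),load("side",1)
pr=lambda n,x:print(n,np.round(x,3).tolist())
for n,d,p in (("W1lid",W1,(269,87)),("W0lid",W0,(287,245)),("Slid",S,(259,213)),("W0bowl",W0,(306,134)),("Sbowl",S,(286,206)),("Dbowl",D,(215,206)),("Dlid",D,(237,176))):
    for t in (20,35): print(n,t,[np.round(x,1).tolist() for x in blob(d,p,t)[0]])
pr("lid",tri((W1,(269,87)),(S,(259,213)),(D,(237,176))))
pr("tray",[onz(W1,p,.02) for p in ((128,216),(250,202),(262,293))])
S0=S["pixels"];D0=D["pixels"]
a=cv2.resize(S0[150:310,110:350][:,:,::-1],None,fx=3,fy=3,interpolation=2)
cv2.imwrite("pics/crop1.png",a)
E
```

```text
W1lid 20 [[268.2, 87.2], [49.5, 51.6], 113.1]
W1lid 35 [[268.1, 87.3], [50.7, 52.5], 107.2]
W0lid 20 [[283.7, 251.7], [51.7, 82.9], 93.0]
W0lid 35 [[282.3, 261.3], [69.9, 87.2], 55.6]
Slid 20 [[258.3, 213.2], [14.6, 18.5], 93.9]
Slid 35 [[258.3, 213.3], [15.9, 19.6], 92.9]
W0bowl 20 [[304.8, 139.4], [24.3, 33.7], 66.6]
W0bowl 35 [[304.8, 140.1], [26.2, 35.1], 68.0]
Sbowl 20 [[286.2, 204.4], [11.7, 16.1], 97.5]
Sbowl 35 [[285.8, 206.2], [19.7, 25.6], 175.9]
Dbowl 20 [[207.0, 204.2], [19.8, 31.8], 100.4]
Dbowl 35 [[208.3, 198.9], [33.4, 71.3], 32.0]
Dlid 20 [[236.9, 175.9], [13.9, 19.4], 89.9]
Dlid 35 [[241.5, 175.0], [15.5, 31.6], 82.3]
lid [0.658, -0.06, 0.102, 0.003]
tray [[0.428, -0.258, 0.02], [0.636, -0.232, 0.02], [0.657, -0.405, 0.02]]
```

View pics/crop1.png

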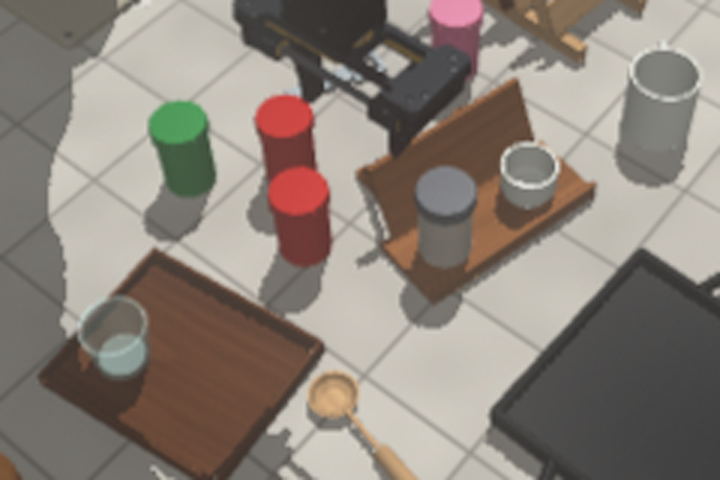

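The crop confirms the choice: the grey lid with clear body is at scene (258,214) and the bowl rim at (286,207). The tray corners are at scene (162,233), (217,266), (182,310) and (123,276), with the tumbler near (148,256).

```bash
python3 - <<'E'
from h import *
W0,W1,S,D=load("wrist",0),load("wrist",1),load("scene",1),load("side",1)
pr=lambda n,x:print(n,np.round(x,4).tolist())
pr("lid W1 S",tri((W1,(268.2,87.2)),(S,(258.3,213.3))))
pr("lid W1 S D",tri((W1,(268.2,87.2)),(S,(258.3,213.3)),(D,(236.9,175.5))))
pr("lid W1 z112",onz(W1,(268.2,87.2),.112))
pr("bowl W0S",tri((W0,(306.5,134.5)),(S,(286.2,206.5))))
pr("bowl W0W1",tri((W0,(306.5,134.5)),(W1,(285,13.5))))
pr("bowl z57",[onz(W0,(306.5,134.5),.057),onz(W1,(285,13.5),.057)])
pr("trayS",[onz(S,p,.02) for p in ((161.7,233.3),(217.3,266),(181.7,310),(123.3,276))])
pr("tum",[onz(S,(148.5,258),.066),onz(S,(150.5,268.5),.006)])
pr("tum tri D",tri((S,(148.5,258)),(D,(310.5,160))))
E
```

```text
lid W1 S [0.6592, -0.0621, 0.1068, 0.0005]
lid W1 S D [0.658, -0.061, 0.1029, 0.0015]
lid W1 z112 [0.6586, -0.0628, 0.112]
bowl W0S [0.6861, 0.0523, 0.0461, 0.0006]
bowl W0W1 [0.6859, 0.0519, 0.0454, 0.0001]
bowl z57 [[0.6836, 0.0528, 0.057], [0.6848, 0.048, 0.057]]
trayS [[0.4278, -0.2623, 0.02], [0.6445, -0.2414, 0.02], [0.6586, -0.4067, 0.02], [0.4493, -0.4376, 0.02]]
tum [[0.4896, -0.3633, 0.066], [0.4857, -0.3672, 0.006]]
tum tri D [0.4795, -0.3586, 0.0496, 0.0003]
```

```bash
cat >> h.py <<'E'
def down(psi,tilt=0.,tiltaxis=None):
    "tool down, yaw so that tool y points along world angle psi (rad)"
    y=np.array([np.cos(psi),np.sin(psi),0]); z=np.array([0,0,-1.]); x=np.cross(y,z)
    Rm=R.from_matrix(np.c_[x,y,z])
    return Rm
def plan(legs,start=None):
    "legs: (pos,Rotation or None,rows,claw); rows with tool-axis deltas in units 0.2 m, pi"
    from bench import r
    s=r.read_state(); p=np.array(s["ee_pos"]);q=R.from_quat(s["eef_rot"])
    if start: p,q=np.array(start[0],float),start[1]
    C,P,O=[],[],[]
    for X,Q,n,c in legs:
        X=np.array(X,float); Q=Q or q; rv=(q.inv()*Q).as_rotvec(); dp=(X-p)/n
        print("leg mm/row %.1f deg/row %.2f"%(1e3*np.linalg.norm(dp),np.degrees(np.linalg.norm(rv))/n))
        for i in range(n):
            d=q.inv().apply(dp)/.2; o=rv/n/np.pi
            C.append(c);P.append([round(float(v),3) for v in d]);O.append([round(float(v),4) for v in o])
            q=q*R.from_rotvec(rv/n); p=p+dp
    for i in range(0,len(C),8): print("claw",C[i:i+8],"\npos",P[i:i+8],"\nrot",O[i:i+8])
    return p,q
E
python3 - <<'E'
from h import *
Q=down(np.radians(77))
plan([((.659,-.0625,.16),Q,9,0),((.659,-.0625,.16),Q,2,0),((.659,-.0625,.083),Q,4,0),((.659,-.0625,.083),Q,1,0)])
E
```

```text
leg mm/row 19.6 deg/row 8.54
leg mm/row 0.0 deg/row 0.00
leg mm/row 19.2 deg/row 0.00
leg mm/row 0.0 deg/row 0.00
claw [0, 0, 0, 0, 0, 0, 0, 0] 
pos [[0.057, 0.01, 0.079], [0.055, 0.019, 0.079], [0.052, 0.027, 0.079], [0.047, 0.034, 0.079], [0.042, 0.041, 0.079], [0.035, 0.047, 0.079], [0.028, 0.051, 0.079], [0.02, 0.055, 0.079]] 
rot [[-0.0, -0.0001, -0.0475], [-0.0, -0.0001, -0.0475], [-0.0, -0.0001, -0.0475], [-0.0, -0.0001, -0.0475], [-0.0, -0.0001, -0.0475], [-0.0, -0.0001, -0.0475], [-0.0, -0.0001, -0.0475], [-0.0, -0.0001, -0.0475]]
claw [0, 0, 0, 0, 0, 0, 0, 0] 
pos [[0.012, 0.057, 0.079], [-0.0, 0.0, -0.0], [-0.0, 0.0, -0.0], [0.0, 0.0, 0.096], [0.0, 0.0, 0.096], [0.0, 0.0, 0.096], [0.0, 0.0, 0.096], [0.0, 0.0, 0.0]] 
rot [[-0.0, -0.0001, -0.0475], [0.0, -0.0, 0.0], [0.0, -0.0, 0.0], [-0.0, 0.0, 0.0], [-0.0, 0.0, 0.0], [-0.0, 0.0, 0.0], [-0.0, 0.0, 0.0], [0.0, 0.0, 0.0]]
```

Emit:
play_rows --claw '[0, 0, 0, 0, 0, 0, 0, 0]' --delta_pos '[[0.057, 0.01, 0.079], [0.055, 0.019, 0.079], [0.052, 0.027, 0.079], [0.047, 0.034, 0.079], [0.042, 0.041, 0.079], [0.035, 0.047, 0.079], [0.028, 0.051, 0.079], [0.02, 0.055, 0.079]]' --delta_rot '[[0, 0, -0.0475], [0, 0, -0.0475], [0, 0, -0.0475], [0, 0, -0.0475], [0, 0, -0.0475], [0, 0, -0.0475], [0, 0, -0.0475], [0, 0, -0.0475]]'

```text
time: 1.7
ee_pos: [0.6573, -0.0738, 0.1751]
eef_rot: [0.183, 0.983, 0.0, -0.0]
ft_force: [-0.2, -0.3, -0.1]
width: 0.0871
grip_force: 0.0
```

Emit:
play_rows --claw '[0, 0]' --delta_pos '[[0.012, 0.057, 0.079], [0, 0, 0]]' --delta_rot '[[0, 0, -0.0475], [0, 0, 0]]'

```text
time: 1.9
ee_pos: [0.6581, -0.0608, 0.1576]
eef_rot: [0.11, 0.994, 0.001, -0.002]
ft_force: [-0.1, 0.7, 0.9]
width: 0.0874
grip_force: 0.0
```

```bash
python3 - <<'E'
from h import *
d=snap("wrist",2); goto((.659,-.0625,.083),down(np.radians(77)).as_quat())
print(proj(d,(.659,-.0625,.112)),proj(d,(.685,.0525,.057)))
for p in [tuple(int(v) for v in proj(d,(.659,-.0625,.112)))]:
    print(blob(d,p,20)[0])
E
```

```text
ee [ 0.6587 -0.0626  0.1592] q [ 0.114  0.994  0.    -0.001] dp [-0.002  0.     0.381] dr [ 0.0001 -0.0009 -0.0002] t 1.95
[250.33744989 220.20853074] [371.41914324 199.0440287 ]
((232.44241333007812, 223.22276306152344), (77.17354583740234, 121.64334106445312), 71.2209701538086)
```

View pics/wrist2.png

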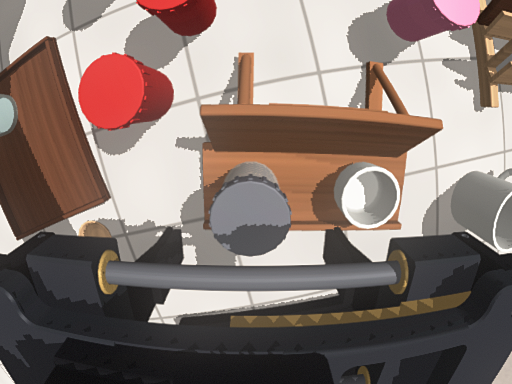

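The picture shows the lid disc at (250,215) between the open fingers, 5 px from the predicted spot. The bowl rim is at (367,194) and the stand runs level with the image rows. I'll lower and grasp the lid.

Emit:
play_rows --claw '[0, 0, 0, 0, 0, 1, 1, 1]' --delta_pos '[[0.01, 0, 0.095], [0, 0, 0.095], [0, 0, 0.095], [0, 0, 0.095], [0, 0, 0], [0, 0, 0], [0, 0, 0], [0, 0, 0]]' --delta_rot '[[0, 0, 0], [0, 0, 0], [0, 0, 0], [0, 0, 0], [0, 0, 0], [0, 0, 0], [0, 0, 0], [0, 0, 0]]' --squeeze 25

```text
time: 2.75
ee_pos: [0.6584, -0.0643, 0.0859]
eef_rot: [0.114, 0.993, 0.0, 0.001]
ft_force: [1.2, -1.1, 0.3]
width: 0.0705
grip_force: 0.0
```

```bash
python3 - <<'E'
from h import *
from bench import r
s=r.read_state();print(s["width"],s["grip_force"])
W2=load("wrist",2);W0=load("wrist",0)
print(onz(W2,(367,194),.057),tri((W0,(306.5,134.5)),(W2,(367,194))),onz(W2,(250,215),.112))
# place: tray frame
yaw=np.radians(7); c=np.array([.545,-.337]); t=c+np.array([[np.cos(yaw),-np.sin(yaw)],[np.sin(yaw),np.cos(yaw)]])@[.06,-.042]
print("cont target",t)
p=np.array(s["ee_pos"]); up=p+[0,0,.13]; z=p[2]+.13
Q=down(np.radians(77))
plan([(up,None,5,1),((t[0],t[1],z),None,7,1),((t[0],t[1],z),None,1,1),((t[0],t[1],p[2]+.02),None,4,1)])
E
```

```text
0.07045746000380534 0.0
[0.67882756 0.04837073 0.057     ] [0.68472229 0.05232828 0.04440834 0.00126629] [ 0.6548842  -0.06182632  0.112     ]
cont target [ 0.60967128 -0.37137478]
leg mm/row 26.0 deg/row 0.00
leg mm/row 44.4 deg/row 0.00
leg mm/row 0.0 deg/row 0.00
leg mm/row 27.5 deg/row 0.00
claw [1, 1, 1, 1, 1, 1, 1, 1] 
pos [[-0.0, 0.0, -0.13], [-0.0, 0.0, -0.13], [-0.0, 0.0, -0.13], [-0.0, 0.0, -0.13], [-0.0, 0.0, -0.13], [-0.016, -0.221, -0.0], [-0.016, -0.221, -0.0], [-0.016, -0.221, -0.0]] 
rot [[0.0, 0.0, 0.0], [0.0, 0.0, 0.0], [0.0, 0.0, 0.0], [0.0, 0.0, 0.0], [0.0, 0.0, 0.0], [0.0, 0.0, 0.0], [0.0, 0.0, 0.0], [0.0, 0.0, 0.0]]
claw [1, 1, 1, 1, 1, 1, 1, 1] 
pos [[-0.016, -0.221, -0.0], [-0.016, -0.221, -0.0], [-0.016, -0.221, -0.0], [-0.016, -0.221, -0.0], [-0.0, -0.0, -0.0], [0.0, -0.0, 0.137], [0.0, -0.0, 0.137], [0.0, -0.0, 0.137]] 
rot [[0.0, 0.0, 0.0], [0.0, 0.0, 0.0], [0.0, 0.0, 0.0], [0.0, 0.0, 0.0], [0.0, 0.0, 0.0], [0.0, 0.0, 0.0], [0.0, 0.0, 0.0], [0.0, 0.0, 0.0]]
claw [1] 
pos [[0.0, -0.0, 0.137]] 
rot [[0.0, 0.0, 0.0]]
```

Emit:
play_rows --claw '[1, 1, 1, 1, 1, 1, 1, 1]' --delta_pos '[[0, 0, 0], [0, 0, 0], [0, 0, 0], [0, 0, 0], [0, 0, -0.04], [0, 0, -0.1], [0, 0, -0.15], [0, 0, -0.2]]' --delta_rot '[[0, 0, 0], [0, 0, 0], [0, 0, 0], [0, 0, 0], [0, 0, 0], [0, 0, 0], [0, 0, 0], [0, 0, 0]]'

```text
time: 3.55
ee_pos: [0.6561, -0.0643, 0.1815]
eef_rot: [0.114, 0.994, -0.0, -0.002]
ft_force: [1.0, -0.3, -1.0]
width: 0.0615
grip_force: 25.0
```

```bash
python3 - <<'E'
from h import *
from bench import r
s=r.read_state();print(s["width"],s["grip_force"],s["ft_force"],s["ee_pos"])
snap("wrist",3);snap("scene",3);snap("side",3)
E
```

```text
0.061492727584057535 25.000210404396057 [ 1.01300693 -0.26999146 -0.9974169 ] [ 0.65606712 -0.0642951   0.18146333]
```

View pics/wrist3.png

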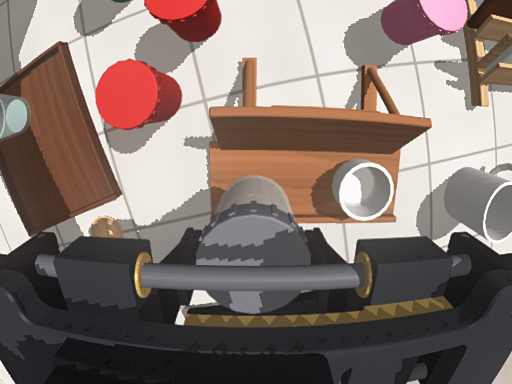

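The picture shows the container held in the fingers (width 61.5 mm, 25 N), with the bowl at (362,190). I'll carry it to the tray.

Emit:
play_rows --claw '[1, 1, 1, 1, 1, 1, 1, 1]' --delta_pos '[[0, 0, -0.1], [-0.016, -0.221, 0], [-0.016, -0.221, 0], [-0.016, -0.221, 0], [-0.016, -0.221, 0], [-0.016, -0.221, 0], [-0.016, -0.221, 0], [-0.016, -0.221, 0]]' --delta_rot '[[0, 0, 0], [0, 0, 0], [0, 0, 0], [0, 0, 0], [0, 0, 0], [0, 0, 0], [0, 0, 0], [0, 0, 0]]'

```text
time: 4.5
ee_pos: [0.6083, -0.3721, 0.2007]
eef_rot: [0.114, 0.994, 0.0, -0.001]
ft_force: [0.3, -0.6, -1.7]
width: 0.061
grip_force: 25.0
```

Emit:
play_rows --claw '[1, 1, 1, 1, 1, 1]' --delta_pos '[[0, 0, 0.02], [0, 0, 0.1], [0, 0, 0.13], [0, 0, 0.13], [0, 0, 0.06], [0, 0, 0]]' --delta_rot '[[0, 0, 0], [0, 0, 0], [0, 0, 0], [0, 0, 0], [0, 0, 0], [0, 0, 0]]'

```text
time: 5.1
ee_pos: [0.6081, -0.3697, 0.1113]
eef_rot: [0.114, 0.994, 0.001, -0.002]
ft_force: [0.2, 0.1, -1.8]
width: 0.0613
grip_force: 25.0
```

```bash
python3 - <<'E'
from h import *
from bench import r
s=r.read_state();print(s["ft_force"]); goto((.6097,-.3714,.082),down(np.radians(77)).as_quat())
snap("scene",4)
S=load("scene",4); cv2.imwrite("pics/crop4.png",cv2.resize(S["pixels"][180:330,100:300][:,:,::-1],None,fx=3,fy=3,interpolation=2))
E
```

```text
[ 0.22326869  0.11076282 -1.81940369]
ee [ 0.6081 -0.3697  0.1113] q [ 0.114  0.994  0.001 -0.002] dp [-0.011 -0.006  0.147] dr [ 0.0004 -0.0016 -0.0003] t 5.1
```

View pics/crop4.png

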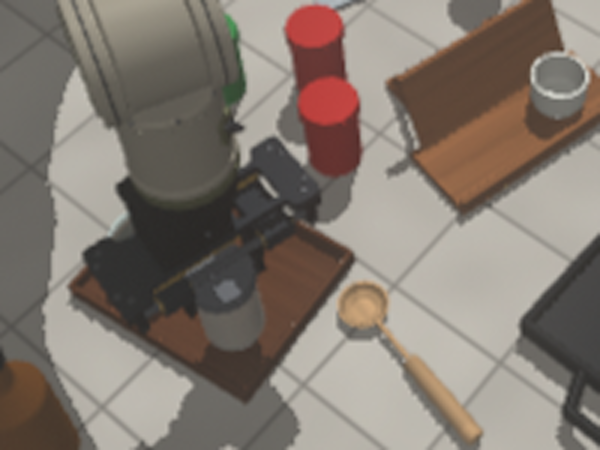

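The crop shows the container over the tray's far-right quarter (base near crop (233,340)), clear of the rims and of the tumbler. I'll lower it slowly.

Emit:
play_rows --claw '[1, 1, 1, 1, 1, 1]' --delta_pos '[[0, 0, 0.04], [0, 0, 0.04], [0, 0, 0.03], [0, 0, 0.015], [0, 0, 0.01], [0, 0, 0.01]]' --delta_rot '[[0, 0, 0], [0, 0, 0], [0, 0, 0], [0, 0, 0], [0, 0, 0], [0, 0, 0]]'

```text
time: 5.75
ee_pos: [0.6097, -0.3707, 0.0854]
eef_rot: [0.114, 0.994, -0.0, 0.0]
ft_force: [0.4, 0.1, -1.5]
width: 0.0615
grip_force: 25.0
```

Emit:
play_rows --claw '[1, 1, 1, 1]' --delta_pos '[[0, 0, 0.005], [0, 0, 0.005], [0, 0, 0.005], [0, 0, 0]]' --delta_rot '[[0, 0, 0], [0, 0, 0], [0, 0, 0], [0, 0, 0]]'

```text
time: 6.15
ee_pos: [0.6096, -0.3707, 0.0823]
eef_rot: [0.114, 0.994, 0.0, 0.0]
ft_force: [-0.0, 0.2, -2.0]
width: 0.0614
grip_force: 25.0
```

Emit:
play_rows --claw '[1, 1, 1, 1, 1]' --delta_pos '[[0, 0, 0.006], [0, 0, 0.006], [0, 0, 0.006], [0, 0, 0], [0, 0, 0]]' --delta_rot '[[0, 0, 0], [0, 0, 0], [0, 0, 0], [0, 0, 0], [0, 0, 0]]'

```text
time: 6.65
ee_pos: [0.6099, -0.3707, 0.0793]
eef_rot: [0.114, 0.994, -0.0, 0.0]
ft_force: [-0.6, 0.2, 4.0]
width: 0.0611
grip_force: 25.0
```

Contact is seen (fz +4 N at TCP z 0.079). I'll let go, rise and travel to the bowl.

```bash
python3 - <<'E'
from h import *
from bench import r
s=r.read_state();p=np.array(s["ee_pos"]);Q=down(np.radians(77))
plan([(p,None,4,0),(p+[0,0,.12],None,4,0),((.682,.051,.17),Q,10,0),((.682,.051,.105),Q,2,0)])
E
```

```text
leg mm/row 0.0 deg/row 0.00
leg mm/row 30.0 deg/row 0.00
leg mm/row 42.9 deg/row 0.01
leg mm/row 32.5 deg/row 0.00
claw [0, 0, 0, 0, 0, 0, 0, 0] 
pos [[0.0, 0.0, 0.0], [0.0, 0.0, 0.0], [0.0, 0.0, 0.0], [0.0, 0.0, 0.0], [-0.0, -0.0, -0.15], [-0.0, -0.0, -0.15], [-0.0, -0.0, -0.15], [-0.0, -0.0, -0.15]] 
rot [[0.0, 0.0, 0.0], [0.0, 0.0, 0.0], [0.0, 0.0, 0.0], [0.0, 0.0, 0.0], [0.0, 0.0, 0.0], [0.0, 0.0, 0.0], [0.0, 0.0, 0.0], [0.0, 0.0, 0.0]]
claw [0, 0, 0, 0, 0, 0, 0, 0] 
pos [[0.012, 0.214, 0.015], [0.012, 0.214, 0.015], [0.012, 0.214, 0.015], [0.012, 0.214, 0.015], [0.012, 0.214, 0.015], [0.012, 0.214, 0.015], [0.012, 0.214, 0.015], [0.012, 0.214, 0.015]] 
rot [[-0.0, 0.0, -0.0], [-0.0, 0.0, -0.0], [-0.0, 0.0, -0.0], [-0.0, 0.0, -0.0], [-0.0, 0.0, -0.0], [-0.0, 0.0, -0.0], [-0.0, 0.0, -0.0], [-0.0, 0.0, -0.0]]
claw [0, 0, 0, 0] 
pos [[0.012, 0.214, 0.015], [0.012, 0.214, 0.015], [0.0, -0.0, 0.163], [0.0, -0.0, 0.163]] 
rot [[-0.0, 0.0, -0.0], [-0.0, 0.0, -0.0], [-0.0, -0.0, 0.0], [-0.0, -0.0, 0.0]]
```

Emit:
play_rows --claw '[0, 0, 0, 0, 0, 0, 0, 0]' --delta_pos '[[0, 0, 0], [0, 0, 0], [0, 0, 0], [0, 0, 0], [0, 0, -0.08], [0, 0, -0.12], [0, 0, -0.2], [0, 0, -0.2]]' --delta_rot '[[0, 0, 0], [0, 0, 0], [0, 0, 0], [0, 0, 0], [0, 0, 0], [0, 0, 0], [0, 0, 0], [0, 0, 0]]'

```text
time: 7.45
ee_pos: [0.6093, -0.3705, 0.2011]
eef_rot: [0.114, 0.994, 0.0, 0.0]
ft_force: [0.6, -0.4, 0.7]
width: 0.0868
grip_force: 0.0
```

Emit:
play_rows --claw '[0, 0, 0, 0, 0, 0, 0, 0]' --delta_pos '[[0.013, 0.24, 0.015], [0.013, 0.24, 0.015], [0.013, 0.24, 0.015], [0.013, 0.24, 0.015], [0.013, 0.24, 0.015], [0.013, 0.24, 0.015], [0.013, 0.24, 0.015], [0.013, 0.24, 0.015]]' --delta_rot '[[0, 0, 0], [0, 0, 0], [0, 0, 0], [0, 0, 0], [0, 0, 0], [0, 0, 0], [0, 0, 0], [0, 0, 0]]'

```text
time: 8.25
ee_pos: [0.6764, 0.0099, 0.1764]
eef_rot: [0.114, 0.994, 0.0, 0.001]
ft_force: [1.1, -0.6, -0.5]
width: 0.0871
grip_force: 0.0
```

Emit:
play_rows --claw '[0, 0, 0]' --delta_pos '[[0.013, 0.21, 0.1], [0, 0, 0.1], [0, 0, 0]]' --delta_rot '[[0, 0, 0], [0, 0, 0], [0, 0, 0]]'

```text
time: 8.55
ee_pos: [0.6816, 0.051, 0.1329]
eef_rot: [0.112, 0.994, -0.0, -0.002]
ft_force: [-0.2, -0.4, -0.3]
width: 0.0869
grip_force: 0.0
```

```bash
python3 - <<'E'
from h import *
d=snap("wrist",5); goto((.682,.051,.0263),down(np.radians(77)).as_quat())
c=proj(d,(.682,.051,.057)); print(c)
# rim ellipse: bright ceramic mask near c
im=d["pixels"].astype(int); m=((im.min(2)>95)&(im.max(2)-im.min(2)<30)).astype(np.uint8)*255
for t in (100,120,140):
    m=((im.min(2)>t)&(im.max(2)-im.min(2)<25)).astype(np.uint8)*255
    n,l,st,ce=cv2.connectedComponentsWithStats(m)
    for i in range(1,n):
        x,y,w,h,a=st[i]
        if a>300 and x<c[0]<x+w and y<c[1]+10<y+h+20: print(t,st[i],ce[i])
cv2.imwrite("pics/crop5.png",cv2.resize(d["pixels"][60:260,120:400][:,:,::-1],None,fx=2.5,fy=2.5,interpolation=2))
E
```

```text
ee [0.6825 0.049  0.1347] q [ 0.114  0.994 -0.001 -0.001] dp [0.004 0.01  0.542] dr [-0.0004 -0.0004 -0.0003] t 8.6
[252.71577022 206.2819569 ]
100 [    0     0   512   266 71599] [308.93695443 117.95532061]
120 [    0     0   512   266 66889] [303.69266995 112.82562155]
140 [  218     1   294   265 36537] [377.07310398 140.12294387]
```

View pics/crop5.png

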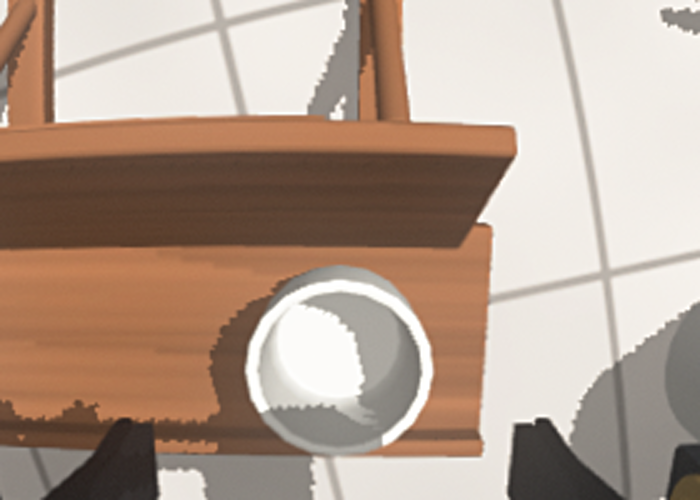

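The rim centre is at crop (340,366), or pixel (256,206), 3 px to the right of the prediction. I'll shift 4 mm along tool y, lower and grasp.

Emit:
play_rows --claw '[0, 0, 0, 0, 0, 0, 1, 1]' --delta_pos '[[0.004, 0.022, 0.1], [0, 0, 0.13], [0, 0, 0.13], [0, 0, 0.12], [0, 0, 0.06], [0, 0, 0], [0, 0, 0], [0, 0, 0]]' --delta_rot '[[0, 0, 0], [0, 0, 0], [0, 0, 0], [0, 0, 0], [0, 0, 0], [0, 0, 0], [0, 0, 0], [0, 0, 0]]' --squeeze 20

```text
time: 9.4
ee_pos: [0.6844, 0.0539, 0.0288]
eef_rot: [0.114, 0.993, 0.0, 0.001]
ft_force: [0.9, -1.0, 0.6]
width: 0.0775
grip_force: 0.0
```

Emit:
play_rows --claw '[1, 1, 1, 1, 1, 1, 1, 1]' --delta_pos '[[0, 0, 0], [0, 0, 0], [0, 0, 0], [0, 0, 0], [0, 0, -0.02], [0, 0, -0.1], [0, 0, -0.2], [0, 0, -0.2]]' --delta_rot '[[0, 0, 0], [0, 0, 0], [0, 0, 0], [0, 0, 0], [0, 0, 0], [0, 0, 0], [0, 0, 0], [0, 0, 0]]'

```text
time: 10.2
ee_pos: [0.6823, 0.0542, 0.1311]
eef_rot: [0.113, 0.994, -0.0, -0.001]
ft_force: [1.2, 0.5, -0.7]
width: 0.0638
grip_force: 20.0
```

```bash
python3 - <<'E'
from h import *
from bench import r
s=r.read_state();p=np.array(s["ee_pos"]);yaw=np.radians(7)
Rt=np.array([[np.cos(yaw),-np.sin(yaw)],[np.sin(yaw),np.cos(yaw)]]); t=np.array([.545,-.337])+Rt@[.015,.042]
print(p,s["width"],t)
Q=down(yaw); m=.5*(p[:2]+t)
plan([(p+[0,0,.08],None,2,1),((t[0],t[1],.2),Q,9,1),((t[0],t[1],.07),Q,5,1)])
# tray/container check from scene
snap("scene",6);S=load("scene",6)
cv2.imwrite("pics/crop6.png",cv2.resize(S["pixels"][200:330,90:270][:,:,::-1],None,fx=3,fy=3,interpolation=2))
E
```

```text
[0.68229552 0.05420041 0.1311087 ] 0.06378664094436243 [ 0.55476968 -0.29348502]
leg mm/row 40.0 deg/row 0.00
leg mm/row 41.2 deg/row 7.77
leg mm/row 26.0 deg/row 0.00
claw [1, 1, 1, 1, 1, 1, 1, 1] 
pos [[0.0, -0.0, -0.2], [0.0, -0.0, -0.2], [0.025, -0.204, 0.006], [-0.002, -0.206, 0.006], [-0.03, -0.204, 0.006], [-0.057, -0.198, 0.006], [-0.084, -0.188, 0.006], [-0.108, -0.175, 0.006]] 
rot [[0.0, 0.0, 0.0], [0.0, 0.0, 0.0], [-0.0001, -0.0001, 0.0432], [-0.0001, -0.0001, 0.0432], [-0.0001, -0.0001, 0.0432], [-0.0001, -0.0001, 0.0432], [-0.0001, -0.0001, 0.0432], [-0.0001, -0.0001, 0.0432]]
claw [1, 1, 1, 1, 1, 1, 1, 1] 
pos [[-0.131, -0.159, 0.006], [-0.151, -0.139, 0.006], [-0.169, -0.118, 0.006], [0.0, -0.0, 0.13], [0.0, -0.0, 0.13], [0.0, -0.0, 0.13], [0.0, -0.0, 0.13], [0.0, -0.0, 0.13]] 
rot [[-0.0001, -0.0001, 0.0432], [-0.0001, -0.0001, 0.0432], [-0.0001, -0.0001, 0.0432], [-0.0, -0.0, 0.0], [-0.0, -0.0, 0.0], [-0.0, -0.0, 0.0], [-0.0, -0.0, 0.0], [-0.0, -0.0, 0.0]]
```

View pics/crop6.png

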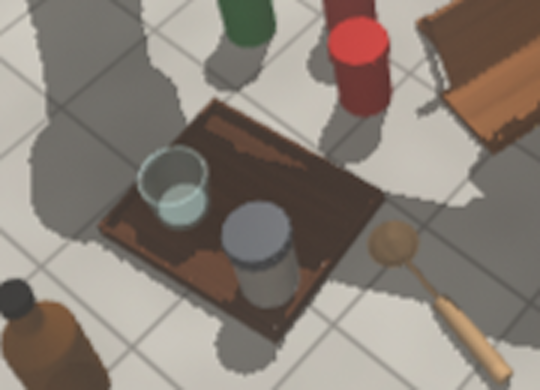

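The container stands upright on the tray at crop (260,260), and the tumbler and spoon are unmoved. The bowl is held (63.8 mm, 20 N), so I'll carry it to the tray.

Emit:
play_rows --claw '[1, 1, 1, 1, 1, 1, 1, 1]' --delta_pos '[[0, 0, -0.2], [0, 0, -0.2], [0.025, -0.204, 0.006], [-0.002, -0.206, 0.006], [-0.03, -0.204, 0.006], [-0.057, -0.198, 0.006], [-0.084, -0.188, 0.006], [-0.108, -0.175, 0.006]]' --delta_rot '[[0, 0, 0], [0, 0, 0], [0, 0, 0.0432], [0, 0, 0.0432], [0, 0, 0.0432], [0, 0, 0.0432], [0, 0, 0.0432], [0, 0, 0.0432]]'

```text
time: 11.05
ee_pos: [0.597, -0.179, 0.2034]
eef_rot: [0.5, 0.866, 0.0, -0.0]
ft_force: [0.2, 0.4, -1.8]
width: 0.0637
grip_force: 20.0
```

Emit:
play_rows --claw '[1, 1, 1, 1, 1, 1]' --delta_pos '[[-0.131, -0.159, 0.006], [-0.151, -0.139, 0.006], [-0.169, -0.118, 0.006], [0, 0, 0.13], [0, 0, 0.13], [0, 0, 0]]' --delta_rot '[[0, 0, 0.0432], [0, 0, 0.0432], [0, 0, 0.0432], [0, 0, 0], [0, 0, 0], [0, 0, 0]]'

```text
time: 11.65
ee_pos: [0.5532, -0.2926, 0.1441]
eef_rot: [0.663, 0.749, -0.001, -0.003]
ft_force: [-0.1, -0.1, -1.9]
width: 0.0634
grip_force: 20.0
```

```bash
python3 - <<'E'
from h import *
S=load("scene",6); pr=lambda n,x:print(n,np.round(x,4).tolist())
pr("lid",onz(S,(175.7,277.3),.106))
T=[onz(S,p,.02)[:2] for p in ((161.7,233.3),(218,265),(182.3,313.3),(123.3,276))]; pr("corners",T)
pr("c1",np.mean(T,0)); 
pr("tumbler",onz(S,(150.7,268.3),.008))
goto((.5548,-.2935,.0225),down(np.radians(7)).as_quat())
d=snap("wrist",7); pr("tray corner px",[proj(d,[*t,.02]) for t in T])
E
```

```text
lid [0.6161, -0.3704, 0.106]
corners [[0.4278, -0.2623], [0.6439, -0.2375], [0.6667, -0.4126], [0.4493, -0.4376]]
c1 [0.5469, -0.3375]
tumbler [0.4868, -0.3669, 0.008]
ee [ 0.5532 -0.2926  0.1441] q [ 0.663  0.749 -0.001 -0.003] dp [-0.008  0.011  0.608] dr [-0.0017 -0.0012 -0.0002] t 11.65
tray corner px [[135.7423, 147.9157], [350.458, 148.9727], [335.1161, 297.4377], [154.5807, 294.7759]]
```

Emit:
play_rows --claw '[1, 1, 1, 1, 1, 1, 1, 1]' --delta_pos '[[-0.008, 0.01, 0.12], [0, 0, 0.14], [0, 0, 0.14], [0, 0, 0.1], [0, 0, 0.04], [0, 0, 0.03], [0, 0, 0.02], [0, 0, 0]]' --delta_rot '[[0, 0, 0], [0, 0, 0], [0, 0, 0], [0, 0, 0], [0, 0, 0], [0, 0, 0], [0, 0, 0], [0, 0, 0]]'

```text
time: 12.5
ee_pos: [0.558, -0.2951, 0.0306]
eef_rot: [0.663, 0.749, 0.0, 0.0]
ft_force: [-0.3, -0.2, -2.7]
width: 0.0634
grip_force: 20.0
```

Emit:
play_rows --claw '[1, 1, 1]' --delta_pos '[[0, 0, 0.007], [0, 0, 0.007], [0, 0, 0]]' --delta_rot '[[0, 0, 0], [0, 0, 0], [0, 0, 0]]'

```text
time: 12.8
ee_pos: [0.5575, -0.2951, 0.0273]
eef_rot: [0.663, 0.749, 0.0, 0.0]
ft_force: [0.0, -0.2, -1.5]
width: 0.0639
grip_force: 20.0
```

Emit:
play_rows --claw '[1, 1, 1, 1, 1]' --delta_pos '[[0, 0, 0.006], [0, 0, 0.006], [0, 0, 0.006], [0, 0, 0], [0, 0, 0]]' --delta_rot '[[0, 0, 0], [0, 0, 0], [0, 0, 0], [0, 0, 0], [0, 0, 0]]'

```text
time: 13.3
ee_pos: [0.5574, -0.295, 0.0235]
eef_rot: [0.663, 0.749, 0.0, -0.0]
ft_force: [0.2, -0.5, -1.9]
width: 0.0639
grip_force: 20.0
```

Emit:
play_rows --claw '[1, 1, 1, 1, 1]' --delta_pos '[[0, 0, 0.005], [0, 0, 0.005], [0, 0, 0.005], [0, 0, 0], [0, 0, 0]]' --delta_rot '[[0, 0, 0], [0, 0, 0], [0, 0, 0], [0, 0, 0], [0, 0, 0]]'

```text
time: 13.8
ee_pos: [0.5576, -0.2951, 0.0217]
eef_rot: [0.663, 0.749, 0.0, 0.0]
ft_force: [-4.2, 2.4, 9.6]
width: 0.0637
grip_force: 19.8
```

Contact (fz +9.6 N). I'll let go, rise and stop midway for a stand measurement.

Emit:
play_rows --claw '[0, 0, 0, 0, 0, 0, 0, 0]' --delta_pos '[[0, 0, -0.002], [0, 0, 0], [0, 0, 0], [0, 0, 0], [0, 0, -0.06], [0, 0, -0.12], [0, 0, -0.22], [0, 0, -0.22]]' --delta_rot '[[0, 0, 0], [0, 0, 0], [0, 0, 0], [0, 0, 0], [0, 0, 0], [0, 0, 0], [0, 0, 0], [0, 0, 0]]'

```text
time: 14.6
ee_pos: [0.557, -0.2949, 0.1468]
eef_rot: [0.663, 0.749, -0.0, -0.0]
ft_force: [1.4, -0.6, -0.2]
width: 0.0868
grip_force: 0.0
```

```bash
python3 - <<'E'
from h import *
S=load("side",0); 
for p in ((212,250),(235,262),(268,265),(258,285)): print(p,S["pixels"][p[1]-1:p[1]+2,p[0]-1:p[0]+2].reshape(-1,3).mean(0))
plan([((.62,-.13,.32),down(0),6,0),((.62,-.13,.32),None,2,0),((.47,.28,.37),None,10,0)])
E
```

```text
(212, 250) [174.11111111 170.55555556 161.88888889]
(235, 262) [128.          96.66666667  70.44444444]
(268, 265) [80.22222222 66.66666667 54.77777778]
(258, 285) [83.44444444 78.55555556 72.33333333]
leg mm/row 41.2 deg/row 1.16
leg mm/row 0.0 deg/row 0.00
leg mm/row 43.9 deg/row 0.00
claw [0, 0, 0, 0, 0, 0, 0, 0] 
pos [[0.13, 0.069, -0.144], [0.131, 0.066, -0.144], [0.133, 0.063, -0.144], [0.134, 0.061, -0.144], [0.135, 0.058, -0.144], [0.136, 0.055, -0.144], [-0.0, -0.0, -0.0], [-0.0, -0.0, -0.0]] 
rot [[-0.0, -0.0, 0.0064], [-0.0, -0.0, 0.0064], [-0.0, -0.0, 0.0064], [-0.0, -0.0, 0.0064], [-0.0, -0.0, 0.0064], [-0.0, -0.0, 0.0064], [0.0, 0.0, 0.0], [0.0, 0.0, 0.0]]
claw [0, 0, 0, 0, 0, 0, 0, 0] 
pos [[0.205, -0.075, -0.025], [0.205, -0.075, -0.025], [0.205, -0.075, -0.025], [0.205, -0.075, -0.025], [0.205, -0.075, -0.025], [0.205, -0.075, -0.025], [0.205, -0.075, -0.025], [0.205, -0.075, -0.025]] 
rot [[0.0, 0.0, 0.0], [0.0, 0.0, 0.0], [0.0, 0.0, 0.0], [0.0, 0.0, 0.0], [0.0, 0.0, 0.0], [0.0, 0.0, 0.0], [0.0, 0.0, 0.0], [0.0, 0.0, 0.0]]
claw [0, 0] 
pos [[0.205, -0.075, -0.025], [0.205, -0.075, -0.025]] 
rot [[0.0, 0.0, 0.0], [0.0, 0.0, 0.0]]
```

Emit:
play_rows --claw '[0, 0, 0, 0, 0, 0, 0, 0]' --delta_pos '[[0.13, 0.069, -0.144], [0.131, 0.066, -0.144], [0.133, 0.063, -0.144], [0.134, 0.061, -0.144], [0.135, 0.058, -0.144], [0.136, 0.055, -0.144], [0, 0, 0], [0, 0, 0]]' --delta_rot '[[0, 0, 0.0064], [0, 0, 0.0064], [0, 0, 0.0064], [0, 0, 0.0064], [0, 0, 0.0064], [0, 0, 0.0064], [0, 0, 0], [0, 0, 0]]'

```text
time: 15.4
ee_pos: [0.6206, -0.1297, 0.3189]
eef_rot: [0.706, 0.708, 0.0, 0.001]
ft_force: [-1.1, -1.4, -0.5]
width: 0.0871
grip_force: 0.0
```

```bash
python3 - <<'E'
from h import *
d=snap("wrist",8); print(d["ee"]); snap("scene",8); snap("side",8)
# stand prediction for reference
for n in ("wrist","scene","side"):
    D=load(n,8); hsv=cv2.cvtColor(D["pixels"],cv2.COLOR_RGB2HSV)
    c=proj(D,(.66,.0,.012)).astype(int); print(n,c,D["pixels"][c[1],c[0]],hsv[c[1],c[0]])
    m=cv2.inRange(hsv,(5,90,50),(18,255,255))
    k,l,st,ce=cv2.connectedComponentsWithStats(m); i=l[c[1],c[0]]; print(i,st[i])
    cnt=max(cv2.findContours((l==i).astype(np.uint8),0,2)[0],key=cv2.contourArea)
    ap=cv2.approxPolyDP(cnt,4,True)[:,0]; print(ap.tolist())
    # predicted stand points from rough pose
    yw=np.radians(-13); X=np.array([np.cos(yw),np.sin(yw),0]);Y=np.array([-np.sin(yw),np.cos(yw),0]);Z=np.array([0,0,1])
    # origin from lid/bowl mid : mid=(.671,-.0045), stand x ~17
    O=np.array([.671,-.0045,0])-.0175*X
    f=lambda x,y,z:np.round(proj(D,O+x*X+y*Y+z*Z)).astype(int).tolist()
    print({k:f(*v) for k,v in dict(lipL=(.063,.115,.024),lipR=(.063,-.115,.024),tL=(-.0602,.1025,.0981),tR=(-.0602,-.1025,.0981),fL=(-.02,.1025,.012),fR=(-.02,-.1025,.012)).items()})
E
```

```text
[ 0.62058154 -0.12971351  0.31888083]
wrist [278  78] [183 122  82] [ 12 141 183]
1 [  189     0   144   157 13230]
[[211, 15], [209, 24], [237, 31], [220, 102], [191, 98], [189, 107], [217, 114], [215, 134], [239, 134], [242, 142], [297, 156], [332, 21], [273, 10], [264, 0], [246, 0], [240, 11]]
{'lipL': [331, 21], 'lipR': [297, 159], 'tL': [252, -10], 'tR': [216, 138], 'fL': [277, 16], 'fR': [247, 138]}
scene [269 218] [156 109  77] [ 12 129 156]
19 [ 229  176   79   73 2877]
[[281, 176], [229, 207], [240, 224], [238, 233], [252, 248], [307, 212], [287, 197]]
{'lipL': [307, 210], 'lipR': [253, 248], 'tL': [281, 175], 'tR': [231, 206], 'fL': [287, 199], 'fR': [240, 230]}
side [229 207] [87 57 39] [ 11 141  87]
12 [ 193  167   82   69 1955]
[[274, 167], [265, 169], [244, 193], [235, 187], [193, 221], [214, 231], [225, 226], [247, 235], [239, 216], [249, 205], [274, 213], [260, 188], [271, 180]]
{'lipL': [193, 216], 'lipR': [236, 185], 'tL': [226, 206], 'tR': [264, 177], 'fL': [217, 225], 'fR': [254, 196]}
```

Emit:
play_rows --claw '[0, 0, 0, 0, 0, 0, 0, 0]' --delta_pos '[[0.22, -0.08, -0.025], [0.22, -0.08, -0.025], [0.22, -0.08, -0.025], [0.22, -0.08, -0.025], [0.22, -0.08, -0.025], [0.22, -0.08, -0.025], [0.22, -0.08, -0.025], [0.22, -0.08, -0.025]]' --delta_rot '[[0, 0, 0], [0, 0, 0], [0, 0, 0], [0, 0, 0], [0, 0, 0], [0, 0, 0], [0, 0, 0], [0, 0, 0]]'

```text
time: 16.35
ee_pos: [0.4912, 0.2219, 0.3574]
eef_rot: [0.707, 0.707, -0.0, 0.0]
ft_force: [0.5, -0.9, 0.3]
width: 0.0871
grip_force: 0.0
```

Emit:
play_rows --claw '[0, 0, 0]' --delta_pos '[[0.2, -0.08, -0.025], [0, 0, 0], [0, 0, 0]]' --delta_rot '[[0, 0, 0], [0, 0, 0], [0, 0, 0]]'

```text
time: 16.65
ee_pos: [0.4758, 0.2613, 0.3622]
eef_rot: [0.707, 0.708, -0.001, 0.0]
ft_force: [0.8, 0.2, -0.0]
width: 0.0873
grip_force: 0.0
```

```bash
python3 - <<'E'
from h import *
d=snap("wrist",9); print(d["ee"]); snap("side",9)
im=d["pixels"]; hsv=cv2.cvtColor(im,cv2.COLOR_RGB2HSV)
c=proj(d,(.45,.38,.1)); print("rack~",c)
# coarse colour map of the upper half: label per 10px cell
def lab(p,h):
    r,g,b=[int(x) for x in p]; mx,mn=max(r,g,b),min(r,g,b)
    if mx<70: return 'D'
    if mx-mn<25: return '.' if mx>150 else 'g'
    return 'o' if (h[0]<25 and mx>130) else ('b' if h[0]<25 else '?')
for v in range(2,250,6): print("%3d "%v+"".join(lab(im[v,u],hsv[v,u]) for u in range(100,440,5)))
E
```

```text
[0.47584089 0.26130582 0.3621672 ]
rack~ [234.90671352  82.14049831]
  2 ...................................gDDDDDD..........................
  8 ...................................DDDDDDD..........................
 14 ...................................DDDDDDg..........................
 20 ....................................DDDDDg..........................
 26 ....................................gggggg..........................
 32 ......................................ggggg.........................
 38 ......................................gggggg........................
 44 .....................gDDD..............ggggg........................
 50 .....................gDDDDDD....bDg....ggggg........................
 56 .....................gDDDDDDDDg.bDDDo...ggggg.......................
 62 .....................gDDDDDDDDgobDDDDD..ggggg.......................
 68 .....................gDDDDDDDbobbDDDDb...og.........................
 74 .....................gDDDDDDbbobbDDDobb..gg.oo......................
 80 ....................ggDDDDDDobobbDDDobbo.gggob......................
 86 .....
[... 1334 characters left out ...]
.gg.....g......................ggg.........
200 ..........................g....?????....................ggg.........
206 ..........................g....??????....................gggg.......
212 ...............................??????....................gggg.......
218 ...............................???????..............................
224 ..............................????????g.............................
230 .............ggDg.............?????????.......DDDooo................
236 ............ggggD..............???????goo....gggDgoooooob.......gggD
242 DgDD........DDgDD..........g....?????ggooooooDDDDDboooooooDDDDDDDDDD
248 DDDD......gDDDDDD..................g.....ooooDDDDDDDoooob.DDDDDDDDDD
```

The colour map shows the grey top edge at u of about 200, v 44 to 182, with the dark screen to its right (u 205-235). So the tablet is in the slot nearest the robot. Beyond it are the brown board (u of about 255-270) and the white one (u of about 300-315).

```bash
python3 - <<'E'
from h import *
d=load("wrist",9); im=d["pixels"].astype(int)
g=im.sum(2)/3
for v in (60,110,160): print(v,[(u,int(g[v,u])) for u in range(190,245,1)])
for u in (200,204,208,215,222): print("col",u,[int(x) for x in g[36:60,u]],"|",[int(x) for x in g[168:192,u]])
E
```

```text
60 [(190, 192), (191, 198), (192, 201), (193, 208), (194, 211), (195, 215), (196, 216), (197, 220), (198, 222), (199, 226), (200, 231), (201, 166), (202, 135), (203, 131), (204, 135), (205, 136), (206, 134), (207, 104), (208, 58), (209, 38), (210, 37), (211, 43), (212, 46), (213, 45), (214, 46), (215, 42), (216, 43), (217, 44), (218, 42), (219, 42), (220, 42), (221, 43), (222, 40), (223, 43), (224, 42), (225, 40), (226, 39), (227, 40), (228, 40), (229, 39), (230, 38), (231, 40), (232, 39), (233, 39), (234, 37), (235, 40), (236, 40), (237, 40), (238, 36), (239, 39), (240, 36), (241, 34), (242, 34), (243, 30), (244, 26)]
110 [(190, 233), (191, 233), (192, 232), (193, 233), (194, 234), (195, 236), (196, 227), (197, 149), (198, 132), (199, 135), (200, 137), (201, 136), (202, 123), (203, 86), (204, 53), (205, 47), (206, 48), (207, 52), (208, 53), (209, 51), (210, 52), (211, 49), (212, 48), (213, 49), (214, 48), (215, 47), (216, 46), (217, 46), (218, 47), (219, 48), (220, 44), (221, 44), (222, 43), (223, 45), (224, 44), (225, 41), (226, 43), (227, 42), (228, 44), (229, 40), (230, 39), (231
[... 1220 characters left out ...]
79, 233, 228, 225, 224, 226]
col 208 [234, 231, 161, 128, 131, 133, 134, 131, 130, 130, 129, 126, 122, 115, 113, 106, 101, 95, 93, 85, 79, 77, 73, 66] | [60, 60, 59, 59, 61, 60, 62, 62, 59, 60, 58, 59, 59, 59, 57, 56, 111, 235, 231, 225, 223, 224, 224, 224]
col 215 [231, 231, 234, 238, 196, 85, 39, 30, 33, 35, 34, 34, 37, 37, 43, 44, 44, 45, 45, 44, 44, 44, 43, 45] | [56, 58, 57, 57, 59, 57, 57, 55, 54, 55, 55, 54, 52, 71, 140, 232, 227, 223, 223, 223, 223, 223, 223, 223]
col 222 [172, 172, 174, 175, 176, 178, 182, 164, 90, 38, 28, 31, 32, 34, 36, 33, 34, 41, 45, 39, 41, 43, 41, 43] | [54, 54, 56, 53, 51, 51, 52, 52, 53, 50, 50, 81, 158, 193, 190, 190, 190, 191, 191, 191, 192, 193, 196, 196]
```

```bash
python3 - <<'E'
from h import *
d=load("wrist",9)
P=dict(bf=(203.2,38.4),ff=(209.5,38.4),fn=(197.6,187.3),bn=(191.3,187.6))
X={k:onz(d,p,.1454 if k[0]=='f' else .1412) for k,p in P.items()}
for k,v in X.items(): print(k,np.round(v,4))
print("len",np.linalg.norm(X['ff']-X['fn']),np.linalg.norm(X['bf']-X['bn']),"thick",np.linalg.norm(X['ff']-X['bf']),np.linalg.norm(X['fn']-X['bn']))
e=X['ff']-X['fn']; print("yaw",np.degrees(np.arctan2(-e[0],e[1]))); 
S=load("side",9); D0=load("side",0)
mid=np.mean(list(X.values()),0); print("mid",mid)
for k in X: print(k,"side px",proj(S,X[k]).round(1))
import itertools
g=S["pixels"].astype(int)
c=proj(S,mid).astype(int); print([tuple(g[c[1]+0,u]) for u in range(c[0]-12,c[0]+14,2)])
# stand
W8,S8=load("wrist",8),load("scene",8)
for n,a,b in (("lipL",(332,21),(307,211)),("lipR",(297,157),(252.5,248)),("tR",(215,135),(229.5,207))): print(n,tri((W8,a),(S8,b)).round(4))
E
```

```text
bf [0.4116 0.4359 0.1412]
ff [0.4204 0.4345 0.1454]
fn [0.4017 0.2391 0.1454]
bn [0.3921 0.2376 0.1412]
len 0.19621719214698052 0.19928781100652182 thick 0.009836444087032164 0.010567047323830112
yaw -5.469712017242892
mid [0.40641622 0.33678046 0.1433    ]
bf side px [251.5 285.5]
ff side px [247.8 282.5]
fn side px [284.1 231.9]
bn side px [287.9 233.7]
[(np.int64(166), np.int64(90), np.int64(114)), (np.int64(154), np.int64(90), np.int64(109)), (np.int64(132), np.int64(80), np.int64(93)), (np.int64(172), np.int64(150), np.int64(149)), (np.int64(178), np.int64(173), np.int64(165)), (np.int64(132), np.int64(127), np.int64(122)), (np.int64(92), np.int64(92), np.int64(97)), (np.int64(92), np.int64(94), np.int64(99)), (np.int64(72), np.int64(69), np.int64(68)), (np.int64(90), np.int64(71), np.int64(53)), (np.int64(164), np.int64(159), np.int64(150)), (np.int64(138), np.int64(134), np.int64(127)), (np.int64(167), np.int64(163), np.int64(156))]
lipL [0.7426 0.0963 0.0235 0.0012]
lipR [ 0.6893 -0.1252  0.0193  0.0018]
tR [ 0.5678 -0.0854  0.0878  0.003 ]
```

```bash
cat >> h.py <<'E'
def tabR(yawdeg,lean=25.):
    "rotation whose columns are the leaning panel's x,y,z; tool frame = (y, x, -z)"
    return R.from_euler("z",yawdeg,degrees=True)*R.from_euler("y",-lean,degrees=True)
def toolR(T):
    m=T.as_matrix(); return R.from_matrix(np.c_[m[:,1],m[:,0],-m[:,2]])
E
python3 - <<'E'
from h import *
T=tabR(-5.5); print(T.as_matrix().round(3))
Q=toolR(T); top=np.array([.4064,.3368,.1433]); z=T.as_matrix()[:,2]
h=top+.06*z; print(h)
plan([(h,Q,6,.54),(h,None,2,.54)])
E
```

```text
[[ 0.902  0.096 -0.421]
 [-0.087  0.995  0.041]
 [ 0.423 -0.     0.906]]
[0.38115964 0.33923037 0.19767847]
leg mm/row 34.4 deg/row 4.27
leg mm/row 0.0 deg/row 0.00
claw [0.54, 0.54, 0.54, 0.54, 0.54, 0.54, 0.54, 0.54] 
pos [[0.066, -0.08, 0.137], [0.065, -0.09, 0.131], [0.064, -0.101, 0.123], [0.063, -0.11, 0.116], [0.062, -0.119, 0.107], [0.06, -0.128, 0.098], [0.0, 0.0, -0.0], [0.0, 0.0, -0.0]] 
rot [[-0.0232, -0.001, 0.0049], [-0.0232, -0.001, 0.0049], [-0.0232, -0.001, 0.0049], [-0.0232, -0.001, 0.0049], [-0.0232, -0.001, 0.0049], [-0.0232, -0.001, 0.0049], [0.0, 0.0, 0.0], [0.0, 0.0, 0.0]]
```

Emit:
play_rows --claw '[0.54, 0.54, 0.54, 0.54, 0.54, 0.54, 0.54, 0.54]' --delta_pos '[[0.066, -0.08, 0.137], [0.065, -0.09, 0.131], [0.064, -0.101, 0.123], [0.063, -0.11, 0.116], [0.062, -0.119, 0.107], [0.06, -0.128, 0.098], [0, 0, 0], [0, 0, 0]]' --delta_rot '[[-0.0232, -0.001, 0.0049], [-0.0232, -0.001, 0.0049], [-0.0232, -0.001, 0.0049], [-0.0232, -0.001, 0.0049], [-0.0232, -0.001, 0.0049], [-0.0232, -0.001, 0.0049], [0, 0, 0], [0, 0, 0]]'

```text
time: 17.55
ee_pos: [0.3809, 0.3396, 0.1978]
eef_rot: [0.722, 0.657, 0.146, 0.16]
ft_force: [1.1, -0.1, -0.1]
width: 0.041
grip_force: 0.0
```

```bash
python3 - <<'E'
from h import *
from bench import r
d=snap("wrist",10); g=d["pixels"].astype(int).sum(2)/3
T=tabR(-5.5); top=np.array([.4064,.3368,.1433]); z=T.as_matrix()[:,2]
goto(top-.025*z,toolR(T).as_quat()); print(r.read_state()["width"],np.round(r.read_state()["joint_positions"],2))
X=dict(bf=(.4116,.4359,.1412),ff=(.4204,.4345,.1454))
m=T.as_matrix()
for k,dx,dy in (("bf",-.005,.1),("ff",.005,.1),("b50",-.005,.05),("f50",.005,.05)): print(k,proj(d,top+dx*m[:,0]+dy*m[:,1]).round(1))
c=proj(d,top+.05*m[:,1]).astype(int)
for v in (c[1]-40,c[1],c[1]+40): print(v,c[0]-25,[int(x) for x in g[v,c[0]-25:c[0]+26]])
e=proj(d,top+.1*m[:,1]).astype(int)
for u in (e[0]-4,e[0],e[0]+4): print("col",u,e[1]-15,[int(x) for x in g[max(0,e[1]-15):e[1]+16,u]])
E
```

```text
ee [0.3818 0.3397 0.1987] q [0.722 0.657 0.146 0.16 ] dp [-0.004 -0.005  0.428] dr [ 0.0003 -0.0006  0.0003] t 17.6
0.040751258816428305 [-0.53 -0.05 -0.54  2.01  0.44  1.04 -1.37]
bf [247.3  82.9]
ff [260.9  83. ]
b50 [247.2 149.2]
f50 [260.4 149.3]
109 228 [231, 233, 232, 232, 232, 232, 232, 232, 232, 232, 233, 234, 235, 235, 222, 202, 178, 134, 112, 109, 130, 147, 153, 153, 154, 154, 155, 156, 157, 158, 147, 127, 76, 168, 213, 227, 225, 225, 226, 230, 234, 233, 233, 232, 233, 234, 233, 233, 233, 233, 233]
149 228 [229, 229, 230, 233, 220, 166, 132, 134, 136, 136, 137, 136, 138, 125, 114, 116, 118, 116, 102, 109, 131, 148, 151, 150, 151, 151, 153, 154, 156, 156, 142, 117, 73, 83, 184, 201, 201, 204, 209, 195, 230, 236, 235, 235, 236, 239, 202, 141, 133, 134, 137]
189 228 [232, 233, 233, 191, 144, 135, 135, 137, 137, 138, 139, 138, 139, 124, 114, 116, 119, 119, 108, 111, 127, 145, 149, 149, 150, 150, 151, 152, 154, 149, 139, 98, 74, 102, 186, 204, 201, 202, 209, 194, 174, 170, 171, 171, 176, 180, 135, 107, 116, 123, 128]
col 250 67 [232, 232, 231, 231, 231, 232, 232, 232, 231, 231, 231, 231, 232, 232, 234, 233, 141, 143, 153, 154, 154, 154, 154, 155, 153, 153, 154, 154, 153, 152, 154]
col 254 67 [232, 231, 232, 232, 231, 231, 232, 232, 231, 231, 232, 231, 230, 231, 234, 232, 140, 148, 155, 156, 156, 154, 154, 156, 156, 153, 155, 155, 156, 154, 155]
col 258 67 [232, 231, 232, 231, 232, 231, 230, 231, 230, 230, 230, 230, 231, 231, 233, 231, 146, 140, 144, 119, 141, 150, 150, 150, 148, 149, 148, 148, 148, 147, 147]
```

The second wrist view agrees: the far end is at v = 83 (predicted 82.9), and the top face at u 246 to 259.5 (predicted 247 to 260).

```bash
python3 - <<'E'
from h import *
a,b=load("wrist",9),load("wrist",10)
print(tri((a,(203.2,38.4)),(b,(246.3,83))).round(4),tri((a,(209.5,38.4)),(b,(260.0,83))).round(4))
E
```

```text
[4.114e-01 4.366e-01 1.394e-01 3.000e-04] [0.4203 0.4354 0.1439 0.0006]
```

Emit:
play_rows --claw '[0.54, 0.54, 0.54, 0.54, 0.54, 0.54, 1, 1]' --delta_pos '[[-0.004, -0.008, 0.08], [0, 0, 0.1], [0, 0, 0.1], [0, 0, 0.09], [0, 0, 0.058], [0, 0, 0], [0, 0, 0], [0, 0, 0]]' --delta_rot '[[0, 0, 0], [0, 0, 0], [0, 0, 0], [0, 0, 0], [0, 0, 0], [0, 0, 0], [0, 0, 0], [0, 0, 0]]' --squeeze 40

```text
time: 18.4
ee_pos: [0.4154, 0.3375, 0.1212]
eef_rot: [0.722, 0.657, 0.148, 0.16]
ft_force: [0.4, -1.1, 0.6]
width: 0.031
grip_force: 0.0
```

Emit:
play_rows --claw '[1, 1, 1, 1]' --delta_pos '[[0, 0, 0], [0, 0, 0], [0, 0, 0], [0, 0, 0]]' --delta_rot '[[0, 0, 0], [0, 0, 0], [0, 0, 0], [0, 0, 0]]'

```text
time: 18.8
ee_pos: [0.4161, 0.3372, 0.1212]
eef_rot: [0.722, 0.657, 0.148, 0.16]
ft_force: [3.9, -1.4, 5.7]
width: 0.0096
grip_force: 39.9
```

Gripped (9.6 mm, 40 N). I'll slide it up along the lean.

Emit:
play_rows --claw '[1, 1, 1, 1, 1, 1, 1, 1]' --delta_pos '[[0, 0, -0.03], [0, 0, -0.05], [0, 0, -0.08], [0, 0, -0.1], [0, 0, -0.1], [0, 0, -0.1], [0, 0, -0.1], [0, 0, -0.08]]' --delta_rot '[[0, 0, 0], [0, 0, 0], [0, 0, 0], [0, 0, 0], [0, 0, 0], [0, 0, 0], [0, 0, 0], [0, 0, 0]]'

```text
time: 19.6
ee_pos: [0.3595, 0.3415, 0.2355]
eef_rot: [0.722, 0.658, 0.146, 0.16]
ft_force: [0.4, -0.2, -5.7]
width: 0.0094
grip_force: 40.0
```

```bash
python3 - <<'E'
from h import *
from bench import r
s=r.read_state(); p=np.array(s["ee_pos"]); print(p,s["ft_force"],s["width"],np.round(s["joint_positions"],2))
yw=-13.4; T=tabR(yw); m=T.as_matrix(); c,sn=np.cos(np.radians(yw)),np.sin(np.radians(yw))
B=np.array([.654-.02*c,.0-.02*sn,.012]); o=B+.005*m[:,0]; f=o+.102*m[:,2]
print("B",B,"final TCP",f, "matrix",m.round(3))
h=f+.10*m[:,2]+.012*m[:,0]; print("hover",h)
Q=toolR(T)
plan([(p+[0,0,.06],None,2,1),(h+[0,0,.03],Q,9,1),(h,None,2,1)])
S=snap("side",11); W=snap("wrist",11); snap("scene",11)
E
```

```text
[0.35950852 0.34148933 0.23551071] [ 0.40248432 -0.15276543 -5.67107965] 0.009431659938586306 [-0.54 -0.11 -0.55  1.98  0.39  1.12 -1.34]
B [0.63454448 0.00463496 0.012     ] final TCP [0.59701914 0.01357475 0.10655649] matrix [[ 0.882  0.232 -0.411]
 [-0.21   0.973  0.098]
 [ 0.423  0.     0.906]]
hover [0.56648747 0.02084843 0.20225868]
leg mm/row 30.0 deg/row 0.00
leg mm/row 43.0 deg/row 0.90
leg mm/row 15.0 deg/row 0.00
claw [1, 1, 1, 1, 1, 1, 1, 1] 
pos [[0.0, 0.063, -0.136], [0.0, 0.063, -0.136], [-0.167, 0.104, 0.087], [-0.165, 0.106, 0.088], [-0.163, 0.109, 0.089], [-0.16, 0.111, 0.09], [-0.158, 0.113, 0.091], [-0.156, 0.115, 0.092]] 
rot [[0.0, 0.0, 0.0], [0.0, 0.0, 0.0], [-0.0, -0.0021, 0.0045], [-0.0, -0.0021, 0.0045], [-0.0, -0.0021, 0.0045], [-0.0, -0.0021, 0.0045], [-0.0, -0.0021, 0.0045], [-0.0, -0.0021, 0.0045]]
claw [1, 1, 1, 1, 1] 
pos [[-0.154, 0.118, 0.094], [-0.151, 0.12, 0.095], [-0.149, 0.122, 0.096], [-0.0, -0.032, 0.068], [-0.0, -0.032, 0.068]] 
rot [[-0.0, -0.0021, 0.0045], [-0.0, -0.0021, 0.0045], [-0.0, -0.0021, 0.0045], [0.0, 0.0, 0.0], [0.0, 0.0, 0.0]]
```

Emit:
play_rows --claw '[1, 1, 1, 1, 1, 1, 1, 1]' --delta_pos '[[0, 0.063, -0.136], [0, 0.063, -0.136], [-0.167, 0.104, 0.087], [-0.165, 0.106, 0.088], [-0.163, 0.109, 0.089], [-0.16, 0.111, 0.09], [-0.158, 0.113, 0.091], [-0.156, 0.115, 0.092]]' --delta_rot '[[0, 0, 0], [0, 0, 0], [0, -0.0021, 0.0045], [0, -0.0021, 0.0045], [0, -0.0021, 0.0045], [0, -0.0021, 0.0045], [0, -0.0021, 0.0045], [0, -0.0021, 0.0045]]'

```text
time: 20.55
ee_pos: [0.4986, 0.1256, 0.2515]
eef_rot: [0.752, 0.623, 0.137, 0.166]
ft_force: [1.4, 1.5, -5.9]
width: 0.0097
grip_force: 40.0
```

Emit:
play_rows --claw '[1, 1, 1, 1, 1]' --delta_pos '[[-0.154, 0.118, 0.094], [-0.151, 0.12, 0.095], [-0.149, 0.122, 0.096], [0, 0, 0], [0, 0, 0]]' --delta_rot '[[0, -0.0021, 0.0045], [0, -0.0021, 0.0045], [0, -0.0021, 0.0045], [0, 0, 0], [0, 0, 0]]'

```text
time: 21.05
ee_pos: [0.5671, 0.0196, 0.2299]
eef_rot: [0.767, 0.605, 0.133, 0.169]
ft_force: [0.4, 1.4, -5.3]
width: 0.0096
grip_force: 40.0
```

```bash
python3 - <<'E'
from h import *
from bench import r
s=r.read_state(); p=np.array(s["ee_pos"]); print(s["ft_force"],s["width"])
T=tabR(-13.4); m=T.as_matrix(); f=np.array([.597,.0136,.1066]); goto(f,toolR(T).as_quat())
Rm=R.from_quat(s["eef_rot"]).as_matrix(); x,y,z=Rm[:,1],Rm[:,0],-Rm[:,2]; o=p-.102*z
# where the tablet should appear, then the observed mask in scene & side
for n in ("scene","side","wrist"):
    d=snap(n,12); P=[proj(d,o+dx*x+dy*y+dz*z).round(1).tolist() for dx,dy,dz in ((.005,.1,0),(.005,-.1,0),(.005,-.1,.125),(.005,.1,.125))]
    print(n,P)
    im=d["pixels"]; q=np.array(P); c=q[:2].mean(0)*.7+q[2:].mean(0)*.3; c=c.astype(int)
    if n=="scene":
        print(c,im[c[1],c[0]]); mk=((im.max(2)<75)).astype(np.uint8); k,l,st,ce=cv2.connectedComponentsWithStats(mk); i=l[c[1],c[0]]; print(st[i])
        cnt=max(cv2.findContours((l==i).astype(np.uint8),0,2)[0],key=cv2.contourArea); print(cv2.approxPolyDP(cnt,3,True)[:,0].tolist())
E
```

```text
[ 0.35069373  1.41858808 -5.29172077] 0.009592989890647868
ee [0.5671 0.0196 0.2299] q [0.767 0.605 0.133 0.169] dp [ 0.006 -0.12   0.624] dr [-0.0011  0.0003 -0.0005] t 21.05
scene [[284.8, 170.7], [234.6, 200.9], [222.3, 165.0], [275.6, 135.5]]
[256 175] [49 47 47]
[ 216   96   73  104 3642]
[[245, 96], [239, 102], [219, 106], [225, 118], [216, 123], [220, 134], [226, 132], [232, 138], [229, 127], [244, 132], [234, 135], [245, 152], [223, 166], [234, 199], [283, 171], [277, 141], [286, 136], [283, 131], [288, 126], [275, 133], [279, 128], [251, 121]]
side [[220.6, 191.3], [258.8, 165.0], [272.9, 136.3], [233.6, 160.9]]
wrist [[258.7, 89.4], [256.9, 288.0], [259.5, 380.3], [264.8, 71.0]]
```

The tablet's lower corners are seen in the scene image at (234,199) and (283,171), within 2 px of prediction. I'll lower along the slope.

Emit:
play_rows --claw '[1, 1, 1, 1, 1, 1, 1, 1]' --delta_pos '[[0.002, -0.02, 0.08], [0.002, -0.02, 0.1], [0.002, -0.02, 0.1], [0, -0.02, 0.1], [0, 0, 0.1], [0, 0, 0.06], [0, 0, 0], [0, 0, 0]]' --delta_rot '[[-0.001, 0, 0], [0, 0, 0], [0, 0, 0], [0, 0, 0], [0, 0, 0], [0, 0, 0], [0, 0, 0], [0, 0, 0]]'

```text
time: 22.0
ee_pos: [0.5991, 0.0157, 0.1288]
eef_rot: [0.765, 0.605, 0.136, 0.171]
ft_force: [-0.4, -0.9, -5.7]
width: 0.0098
grip_force: 40.0
```

```bash
python3 - <<'E'
from h import *
from bench import r
s=r.read_state(); p=np.array(s["ee_pos"]); print(s["ft_force"],s["width"])
T=tabR(-13.4); f=np.array([.597,.0136,.1066]); goto(f,toolR(T).as_quat())
Rm=R.from_quat(s["eef_rot"]).as_matrix(); x,y,z=Rm[:,1],Rm[:,0],-Rm[:,2]; o=p-.102*z
S8=load("scene",8); d=snap("scene",13); snap("side",13); snap("wrist",13)
print("tab low corners",[proj(d,o+.005*x+dy*y).round(1).tolist() for dy in (.1,-.1)])
# lower screen edge line vs shelf/lip front line (scene), sampled along mid columns
g=d["pixels"].astype(int)
for dy in (-.06,0,.06):
    u,v=proj(d,o+.005*x+dy*y).astype(int); print(dy,u,v,[tuple(int(k) for k in g[w,u]) for w in range(v-6,v+26,2)])
E
```

```text
[-0.43042784 -0.90170689 -5.73978001] 0.00981153846220289
ee [0.5991 0.0157 0.1288] q [0.765 0.605 0.136 0.171] dp [-0.013 -0.054  0.097] dr [ 0.0014 -0.0007  0.0002] t 22.0
tab low corners [[290.3, 196.1], [243.0, 226.7]]
-0.06 252 220 [(51, 48, 47), (51, 48, 47), (49, 45, 44), (65, 56, 51), (91, 68, 54), (87, 66, 53), (91, 68, 53), (88, 67, 52), (87, 66, 53), (87, 66, 53), (85, 65, 54), (86, 67, 54), (100, 75, 58), (153, 108, 74), (152, 106, 74), (87, 68, 56)]
0 267 210 [(50, 48, 47), (51, 49, 48), (50, 47, 46), (61, 54, 50), (91, 68, 54), (83, 63, 50), (89, 67, 53), (88, 66, 53), (141, 98, 70), (147, 102, 71), (142, 100, 70), (140, 98, 70), (148, 104, 73), (149, 104, 72), (151, 105, 73), (150, 103, 73)]
0.06 281 201 [(52, 49, 49), (51, 49, 49), (52, 50, 48), (63, 56, 52), (98, 74, 57), (129, 91, 65), (85, 66, 53), (86, 66, 53), (141, 98, 70), (146, 102, 71), (141, 99, 70), (139, 98, 70), (143, 101, 71), (144, 101, 71), (147, 102, 72), (151, 105, 73)]
```

Emit:
play_rows --claw '[1, 1, 1, 1, 1, 1]' --delta_pos '[[-0.005, -0.015, 0.02], [-0.004, -0.015, 0.02], [-0.004, -0.004, 0.015], [0, 0, 0.015], [0, 0, 0], [0, 0, 0]]' --delta_rot '[[0.001, -0.0005, 0], [0, 0, 0], [0, 0, 0], [0, 0, 0], [0, 0, 0], [0, 0, 0]]'

```text
time: 22.75
ee_pos: [0.5983, 0.0128, 0.1127]
eef_rot: [0.766, 0.605, 0.135, 0.17]
ft_force: [-0.2, -0.3, -4.5]
width: 0.0098
grip_force: 40.0
```

```bash
python3 - <<'E'
from h import *
T=tabR(-13.4); f=np.array([.597,.0136,.1066]); goto(f,toolR(T).as_quat())
E
```

```text
ee [0.5983 0.0128 0.1127] q [0.766 0.605 0.135 0.17 ] dp [ 0.002 -0.02   0.024] dr [ 0.0003 -0.0001  0.    ] t 22.75
```

Emit:
play_rows --claw '[1, 1, 1, 1, 1, 1]' --delta_pos '[[0, -0.004, 0.006], [0, -0.004, 0.006], [0, 0, 0.006], [0, 0, 0.004], [0, 0, 0], [0, 0, 0]]' --delta_rot '[[0, 0, 0], [0, 0, 0], [0, 0, 0], [0, 0, 0], [0, 0, 0], [0, 0, 0]]'

```text
time: 23.35
ee_pos: [0.599, 0.0127, 0.1082]
eef_rot: [0.766, 0.605, 0.135, 0.17]
ft_force: [3.8, 0.3, -6.6]
width: 0.0099
grip_force: 40.0
```

Emit:
play_rows --claw '[1, 1, 1, 1]' --delta_pos '[[0, 0, 0.005], [0, 0, 0.005], [0, 0, 0], [0, 0, 0]]' --delta_rot '[[0, 0, 0], [0, 0, 0], [0, 0, 0], [0, 0, 0]]'

```text
time: 23.75
ee_pos: [0.5998, 0.0125, 0.1064]
eef_rot: [0.766, 0.605, 0.135, 0.17]
ft_force: [5.6, -0.6, -5.3]
width: 0.0097
grip_force: 40.0
```

```bash
python3 - <<'E'
from h import *
from bench import r
s=r.read_state(); print(s["ft_force"].round(2) if hasattr(s["ft_force"],"round") else s["ft_force"],s["torque"])
T=tabR(-13.4); f=np.array([.597,.0136,.1066]); goto(f,toolR(T).as_quat())
E
```

```text
[ 5.63 -0.64 -5.31] [0.12224001 0.07846276 0.03892989]
ee [0.5998 0.0125 0.1064] q [0.766 0.605 0.135 0.17 ] dp [ 0.002 -0.013 -0.007] dr [ 0.0006 -0.0002  0.    ] t 23.75
```

Emit:
play_rows --claw '[1, 1, 1, 1, 1]' --delta_pos '[[0, 0.008, 0], [0, 0, 0.005], [0, 0, 0.005], [0, 0, 0], [0, 0, 0]]' --delta_rot '[[0, 0, 0], [0, 0, 0], [0, 0, 0], [0, 0, 0], [0, 0, 0]]'

```text
time: 24.25
ee_pos: [0.6019, 0.0117, 0.1055]
eef_rot: [0.766, 0.605, 0.135, 0.17]
ft_force: [-3.0, -1.5, 2.3]
width: 0.0096
grip_force: 40.0
```

The shelf carries the tablet now (fz rose by about 8 N). I'll ease it back to the board, let go and retreat along the plane.

Emit:
play_rows --claw '[1, 1, 1, 0.6, 0.6, 0.6, 0.6, 0.6]' --delta_pos '[[0, -0.004, 0], [0, -0.003, 0], [0, 0, 0], [0, 0, 0], [0, 0, 0], [0, 0, 0], [0, 0, 0], [0, 0, 0]]' --delta_rot '[[0, 0, 0], [0, 0, 0], [0, 0, 0], [0, 0, 0], [0, 0, 0], [0, 0, 0], [0, 0, 0], [0, 0, 0]]'

```text
time: 25.05
ee_pos: [0.6004, 0.0125, 0.1044]
eef_rot: [0.766, 0.605, 0.135, 0.17]
ft_force: [-0.6, 0.3, -0.8]
width: 0.0334
grip_force: 0.0
```

Emit:
play_rows --claw '[0.6, 0.6, 0.6, 0.6, 0.6, 0.6, 0.6, 0.6]' --delta_pos '[[0, 0, 0], [0, 0, -0.05], [0, 0, -0.1], [0, 0, -0.15], [0, 0, -0.2], [0, 0, -0.2], [0, 0, -0.2], [0, 0, 0]]' --delta_rot '[[0, 0, 0], [0, 0, 0], [0, 0, 0], [0, 0, 0], [0, 0, 0], [0, 0, 0], [0, 0, 0], [0, 0, 0]]'

```text
time: 25.85
ee_pos: [0.5269, 0.0312, 0.2744]
eef_rot: [0.765, 0.605, 0.139, 0.172]
ft_force: [1.2, 0.4, -0.7]
width: 0.0349
grip_force: 0.0
```

```bash
python3 - <<'E'
from h import *
from bench import r
s=r.read_state(); print(s["ee_pos"],s["width"],s["ft_force"],s["time"])
T=tabR(-13.4); m=T.as_matrix(); o=np.array([.6345,.0046,.012])+.005*m[:,0]
for n in ("scene","side","wrist"):
    d=snap(n,14); im=d["pixels"]
    print(n,"pred",[proj(d,o+.005*m[:,0]+dy*m[:,1]+dz*m[:,2]).round(1).tolist() for dy,dz in ((.1,0),(-.1,0),(-.1,.125),(.1,.125))])
    c=proj(d,o+.005*m[:,0]+(.06*m[:,1] if n=="wrist" else 0)+.0625*m[:,2]).astype(int); print(c,im[c[1],c[0]])
    mk=(im.max(2)<80).astype(np.uint8); k,l,st,ce=cv2.connectedComponentsWithStats(mk); i=l[c[1],c[0]]; print(st[i])
    if i and n!="side":
        cnt=max(cv2.findContours((l==i).astype(np.uint8),0,2)[0],key=cv2.contourArea); print(cv2.approxPolyDP(cnt,3,True)[:,0].tolist())
# bowl and container on the tray (scene)
d=load("scene",14)
lid=blob(d,tuple(proj(d,(.614,-.3705,.106)).astype(int).tolist()),20)[0]; print("lid",lid,onz(d,lid[0],.106).round(3),"pred bowl px",proj(d,(.5575,-.295,.051)).round(1))
E
```

```text
[0.52694491 0.03118628 0.27436241] 0.034937497627152224 [ 1.20926182  0.37003084 -0.69418459] 25.85
scene pred [[288.9, 200.4], [242.0, 230.7], [230.7, 198.4], [280.4, 168.6]]
[261 199] [54 52 52]
[ 232  172   57   60 1838]
[[280, 172], [232, 199], [241, 230], [288, 203]]
side pred [[214.7, 222.7], [251.3, 194.7], [264.2, 169.6], [226.6, 196.6]]
[240 195] [50 44 41]
[ 215  157  110   67 1504]
wrist pred [[253.7, 96.1], [253.5, 224.3], [254.1, 262.6], [254.6, 90.5]]
[253 124] [158 157 163]
[     0      0    512    384 129279]
lid ((178.4984588623047, 273.49761962890625), (20.049800872802734, 32.86412048339844), 53.708404541015625) [ 0.614 -0.357  0.106] pred bowl px [182.5 257.2]
```

```bash
cat > chk.py <<'E'
from h import *
import sys
tag=sys.argv[1]
T=tabR(-13.4); m=T.as_matrix(); B=np.array([.6345,.0046,.012]); o=B+.01*m[:,0]
def edges(d,th):
    im=d["pixels"]; g=cv2.GaussianBlur(im,(3,3),0).max(2).astype(float)
    out=[]
    V={k:proj(d,o+y*m[:,1]+z*m[:,2]) for k,(y,z) in dict(a=(.1,0),b=(-.1,0),c=(-.1,.125),e=(.1,.125)).items()}
    L=[]
    for p,q in (("a","b"),("b","c"),("c","e"),("e","a")):
        P,Qq=V[p],V[q]; n=np.array([-(Qq-P)[1],(Qq-P)[0]]);n/=np.linalg.norm(n); ctr=np.mean(list(V.values()),0)
        if n@(P-ctr)<0: n=-n
        pts=[]
        for f in np.linspace(.15,.85,25):
            c=P+f*(Qq-P); s=np.arange(-8,8.1,.25); u=(c[:,None]+n[:,None]*s).astype(np.float32)
            pr=cv2.remap(g.astype(np.float32),u[0][None],u[1][None],1)[0]
            ok=np.where(pr>th)[0]
            if len(ok) and ok[0]>0: pts.append(c+n*s[ok[0]])
        pts=np.array(pts,np.float32); l=cv2.fitLine(pts,cv2.DIST_HUBER,0,.01,.01).ravel(); L.append(l)
    I=[]
    for i in range(4):
        a,b=L[i-1],L[i]; t=np.linalg.solve(np.c_[a[:2],-b[:2]],b[2:]-a[2:]); I.append(a[2:]+t[0]*a[:2])
    return I,[V[k] for k in "abce"]
r_={}
for n in ("scene","side"):
    d=load(n,tag)
    try:
        I,V=edges(d,75 if n=="scene" else 70); r_[n]=(d,I); print(n,[np.round(x,1).tolist() for x in I],"pred",[np.round(x,1).tolist() for x in V])
    except Exception as e: print(n,e)
d,I=r_["scene"]; P=[]
for p in I:
    O,w=ray(d,*p); t=((o-O)@m[:,0])/(w@m[:,0]); X=(O+t*w-B)@m; P.append(X)
P=np.array(P); print("in plane of front face (y,z mm):",(P[:,1:]*1e3).round(1).tolist())
print("roll",np.degrees(np.arctan2(P[0,2]-P[1,2],P[0,1]-P[1,1])),np.degrees(np.arctan2(P[3,2]-P[2,2],P[3,1]-P[2,1])))
if "side" in r_:
    for i in range(4): X=tri((d,I[i]),(r_["side"][0],r_["side"][1][i])); print("tri",((X[:3]-B)@m*1e3).round(1),(X[3]*1e3).round(1))
E
python3 chk.py 14; python3 - <<'E'
from h import *
d=load("scene",14); im=d["pixels"].astype(int)
# ceramic bowl & lid on tray
hsv=cv2.cvtColor(d["pixels"],cv2.COLOR_RGB2HSV)
x0,y0=130,225; sub=im[y0:315,x0:225]
mk=((sub.max(2)-sub.min(2)<28)&(sub.min(2)>70)).astype(np.uint8); k,l,st,ce=cv2.connectedComponentsWithStats(mk)
for i in range(1,k):
    if st[i][4]>40: print(st[i][:2]+[x0,y0],st[i][2:],ce[i]+[x0,y0])
for n,X in dict(lid=(.614,-.3705,.106),base=(.614,-.3705,.006),bowlrim=(.5575,-.295,.051),bowlbase=(.5575,-.295,.006)).items(): print(n,proj(d,X).round(1))
E
```

```text
scene [[288.29998779296875, 202.3000030517578], [242.8000030517578, 231.60000610351562], [230.1999969482422, 201.10000610351562], [280.0, 171.1999969482422]] pred [[288.9, 200.4], [242.0, 230.7], [230.7, 198.4], [280.4, 168.6]]
side OpenCV(4.12.0) /io/opencv/modules/imgproc/src/linefit.cpp:618: error: (-215:Assertion failed) npoints2 >= 0 || npoints3 >= 0 in function 'fitLine'

in plane of front face (y,z mm): [[96.0, -5.3], [-98.6, -4.6], [-104.7, 117.9], [96.2, 117.4]]
roll -0.1879773073721784 -0.1279631800813372
[130 225] [  95   90 4556] [175.65539947 267.81935909]
[163 249] [  32   54 1075] [179.23906977 274.8027907 ]
lid [175.1 276.9]
base [180.1 293.6]
bowlrim [182.5 257.2]
bowlbase [184.4 264.9]
```

The tablet measures level (roll 0.2°), about 3 mm off centre and seated on the shelf. The bowl and container appear where they were placed, and the arm is clear. Handing in.

```bash
python3 -c "
from bench import r
print(r.close_job())"
```

```text
the job is handed in; nothing more can be done
None
```

I handed the job in at about 26 s of robot time: the bowl and container stand on the tray, and the tablet leans on the recipe stand, level and about 3 mm off centre. The judge returned no verdict, and I confirmed the tablet's lean from one camera view only.

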